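# Seat the vial caps, shut the sample block and start it

## Task

Get the sample block ready for its run: put the loose white vial cap from the bench on the vial that has only a half-pushed rubber stopper, and press it and every other cap in the row fully home. Then swing the clear lid shut and press it right down, and last press the big round start key all the way in. Leave the other things on the bench where they are.

Things in the scene. Friction and masses are not known exactly. Their poses are not given: they have to be found in the camera images.
- block: White sample block 170 (x) x 340 (y) x 60 mm high, fixed; origin: centre of its underside, z up, x towards the lid's hinge, away from the robot. Four vials stand fixed in a row along y (65 mm apart, y -132 to +63 mm, x -10 mm), rims 25 mm above its flat top: three have white caps, vial a a rubber stopper; their order varies. At its +y end are the start key and two tiny square dummy keys.
- loose_cap_center (a point): Centre (half-way up) of the loose white vial cap on the bench, left or right of the block: 28 mm across, 17 mm high, closed top 4 mm thick, open below with a bore 22 mm wide and 13 mm deep; stands open side down, z up; 15 g.
- stopper_top (a point): Top centre of the black rubber stopper in vial a, 16 mm across, which stands 9 mm above the glass rim at first. A cap set on it stands 9 mm proud until pressed.
- stopper (a joint): How far the stopper is pushed in, m: 0 stands 9 mm above the rim, 0.009 flush with the rim. It gives at about 7 N and stays where it is left.
- vial_a_rim (a point): Centre of the glass rim of vial a, the one without a cap: neck 18 mm across, 15 mm tall above a 27 mm wide shoulder; fixed. The loose cap goes over stopper and neck; fully home, the inside of its top lies on the rim: its top is then 4 mm above this point and its centre 4.5 mm below it.
- cap_b_top (a point): Top centre of the push-on cap on vial b (white plastic, 28 mm across, 17 mm high). The vial stands fixed in a pocket of the sample block.
- cap_b (a joint): How far that cap is pushed down, m: 0 is 9 mm proud of home, 0.009 is fully home (hard stop). It gives at about 7 N and stays where it is left. Starts 6 to 9 mm proud.
- cap_c_top (a point): Top centre of the push-on cap on vial c (white plastic, 28 mm across, 17 mm high). The vial stands fixed in a pocket of the sample block.
- cap_c (a joint): How far that cap is pushed down, m: 0 is 9 mm proud of home, 0.009 is fully home (hard stop). It gives at about 7 N and stays where it is left. Starts 6 to 9 mm proud.
- cap_d_top (a point): Top centre of the push-on cap on vial d (white plastic, 28 mm across, 17 mm high). The vial stands fixed in a pocket of the sample block.
- cap_d (a joint): How far that cap is pushed down, m: 0 is 9 mm proud of home, 0.009 is fully home (hard stop). It gives at about 7 N and stays where it is left. Starts home, it may be pressed all the same.
- lid (a joint): Angle of the clear lid, rad: 0 shut, about 1.9 as it stands open at first, leaning back away from the robot. Its hinge is stiff: the lid stays where it is left and takes about 3 N at its front edge to move. It is shut only when pushed right down.
- lid_hinge (a point): Middle of the lid's hinge line, which runs along the block's y at the back of the block, at the height of the block's top; axes as the block's.
- lid_front (a point): Point on the lid's outer face, mid-width, 15 mm in from the front edge; 135 mm from the hinge along the lid and 38 mm out from the lid's underside plane; z points out of the outer face, x back to the hinge. The lid is a clear shell 150 x 254 x 38 mm, walls 3 mm, grey edge strips, hollow side down when shut. Open, its outer face looks away from the robot: push it there.
- start_key_top (a point): Top centre of the big round white start key, 26 mm across, in a grey collar on the block's key panel.
- start_key (a joint): How far the start key is pressed, m: 0 out, 0.005 all the way in; springs back; takes about 4 N.
- jar_lid_mid (a point): Centre of a flat white jar lid, 52 mm across, 12 mm high, lying on the bench on the other side of the block; leave alone.
- amber_bottle_mid (a point): Centre of an amber bottle, 72 mm across, 130 mm high; leave alone.
- flask_mid (a point): Centre of a glass volumetric flask, 62 mm across, 140 mm high; leave alone.
- spare_vial1_mid (a point): Centre of a capped spare vial, 28 mm across, 58 mm high, standing on the bench; leave alone.
- spare_vial2_mid (a point): Centre of another capped spare vial of the same size, on the bench on the other side; leave alone.
- tip_box_mid (a point): Centre of a grey box, 85 x 125 x 55 mm, beyond the block; leave alone.
- beaker_mid (a point): Centre of a glass beaker, 68 mm across, 90 mm high, beyond the block; leave alone.
- loose_cap: The loose white vial cap itself; origin at the centre of its open underside.

How it is judged:
By the outcome, as a careful person would: the job done as asked, in the order asked, and still so for the second after the job is handed in, with the robot touching nothing.
It also fails if it takes over 72 s, if anything falls off the work surface, if the arm or the gripper's body presses on something with over 40 N, if the wrist force passes 120 N, or if a joint passes its speed limit or range.

## Robot

A 7-joint arm with a two-finger parallel gripper is mounted at the origin on the work surface. World frame = base frame: x ahead of the robot, y to its left, z up, the work surface at z = 0. Lengths are in m, angles in rad, forces in N, time in s.
With the tool pointing down it reaches from about 0.4 to 0.875 m from the base axis. Payload 4.4 kg.
Tool frame: the origin (TCP) lies at the very end of the fingers, on their centre line; the grasp point (between the pads) lies 19 mm behind it; y points along the fingers, z is the direction in which the jaws open and shut, and the axes are right-handed (so a half turn about y gives the same grasp; the last joint's range is limited). The gripper opens to 85 mm and grips with 20 to 120 N. Pads are 22 mm wide; open, the fingers measure 114 mm over their backs; the gripper's body (76 mm by 85 mm) begins 54 mm behind the grasp point. The pads swing forward as they close: fully open they stand 13 mm farther back than shut.
Start: joints at [1.261, 0.628, 0.038, 1.517, -0.027, 0.996, -0.02], TCP at [0.157, -0.631, 0.231] pointing down, gripper open.
Joint ranges: [-3.06, 3.06], [-0.37, 2.12], [-1.25, 1.32], [0.18, 2.47], [-1.1, 4.24], [0.23, 1.98], [-2.94, 2.94]. Speed limits (rad/s): [2.57, 2.57, 3.14, 3.14, 3.14, 3.14, 3.14].

## Interface

Orientations are given as a unit quaternion [w, x, y, z].
In Python, from cell import telemetry, eyes, order gives the robot as it stands.
- The arm moves only by the tool play_rows, never from a script. Its argument "commands" is a list of rows, each an object with "slide": the shift along the tool's x, y, z in cm, a list of three; "turn": the turn, a rotation vector about the tool's x, y, z in rad, a list of three. A call has 1 to 10 rows; each row shifts and turns the commanded pose from where the row before left it, along the tool's axes as they then stand; what a row does not reach is not made up. A row lasts 1/12 s, in which the tool goes at most 41.7 mm and 7.16 degrees, less where a joint would pass 70% of its speed; a pose out of reach is approached as far as the arm can. A call with a gripper value outside its range is refused whole. "grip" is the opening, from 0 (shut) to 1 (fully open), set as the call begins (left out, the last holds). The fingers move at their own pace and stop on an object; "squeeze" is the grip in N (left out, the last holds). Time passes only in rows, so rows that do not move let the fingers close. It gives the time, the measured TCP pose, the force and the opening at its end, in the units of the state.
- telemetry.get_obs(): the state, without advancing time (a new reading comes with each control period).
- eyes.capture(name): name is "scene" or "top"; returns a dict with "color" (400x640x3 uint8, red, green, blue), "depth" (400x640 float32, m along the optical axis (not along the pixel's ray), 0 where there is no reading), "fx", "fy", "cx", "cy" (pixels), "k1" (the pictures are not rectified: a ray, as slopes to the right and down, at radius r is drawn at 1 + k1 r^2 times it, then the intrinsics apply), "R" (3x3) and "t" (3): a world point X has camera coordinates R X + t. Camera axes: x right, y down, z forward; pixel columns grow to the right and rows downward; lengths in m; the calibration is good to about 2 mm. A picture is of the moment at which its call begins.
- order.hand_in(): hands the job in, once; it reports no verdict.
Trained networks look in the newest picture that a camera, given by its name, has taken for a name from the list of things; names that differ only in an ending like _2 or _b are one class to them, and where a whole thing is asked for, a point or a joint stands for the part that bears it (a point fixed in the world has none). Each returns a list of dicts, best first, with "conf" (0 to 1); they miss things now and then, are a little off and sometimes report something else, mostly with a low value. They report only what shows in the picture. A call takes as long as a camera call.
- eyes.regions_of(camera, query): "pixels" (400x640 bool, what is visible of it) and "position" ([row, column] in pixels, amid what is visible of it).
The state is a dict: "time": time; "joint_positions": joint angles; "joint_vel": joint speeds; "effort": joint torques, N m; "eef_pos": TCP position; "ee_rot": TCP orientation; "ft_force": force on the tool from outside, world axes, zero at the start; "moment": the same for the moment, N m; "grip_width": finger opening in m.
Only numpy, scipy, OpenCV 4.12 (cv2) and the standard library are available. Lean on these libraries where they do the work, as an engineer would, in place of code of your own. Each camera call takes 0.05 s, during which the arm holds its last target.

## Working session

There is one attempt and no reset: what is moved stays moved. The work goes in short steps, Python scripts to look and compute and a tool call to move; the robot and the scene stay as the last step left them, time stands still between calls to the robot, and variables do not carry over. Pictures are saved under pics/ and viewed, and the job is handed in when it is done.

Besides the shell and the picture viewer there is one more tool, called as name([rows], argument=value, ...), one row to a line, values as JSON. play_rows: Moves the arm, as the interface text tells. Its arguments: {"type":"object","properties":{"commands":{"type":"array"},"grip":{"type":"number"},"squeeze":{"type":"number"}},"required":["commands"]}

```bash
ls; mkdir -p pics
cat > h.py <<'E'
import numpy as np, cv2
from cell import telemetry, eyes, order
def K(c): return np.array([[c['fx'],0,c['cx']],[0,c['fy'],c['cy']],[0,0,1.]])
def dist(c): return np.array([c['k1'],0,0,0,0.])
def px2w(c,row,col,d=None):
    """rows/cols arrays -> world"""
    row=np.atleast_1d(row).astype(float);col=np.atleast_1d(col).astype(float)
    n=cv2.undistortPoints(np.stack([col,row],-1)[:,None,:],K(c),dist(c))[:,0]
    if d is None: d=c['depth'][row.round().astype(int),col.round().astype(int)]
    P=np.c_[n,np.ones(len(n))]*np.atleast_1d(d)[:,None]
    return (P-c['t'])@c['R']
def px_at_z(c,row,col,z):
    row=np.atleast_1d(row).astype(float);col=np.atleast_1d(col).astype(float)
    n=cv2.undistortPoints(np.stack([col,row],-1)[:,None,:],K(c),dist(c))[:,0]
    D=np.c_[n,np.ones(len(n))]@c['R']; o=-c['R'].T@c['t']
    return o+D*((z-o[2])/D[:,2])[:,None]
def w2px(c,X):
    X=np.atleast_2d(X)
    p,_=cv2.projectPoints(X,cv2.Rodrigues(c['R'])[0],np.asarray(c['t'],float),K(c),dist(c))
    return p[:,0]
def save(c,n): cv2.imwrite('pics/'+n+'.png',c['color'][:,:,::-1])
E
python3 - <<'E'
from h import *
import pickle
print(telemetry.get_obs())
for n in ('scene','top'):
    c=eyes.capture(n); save(c,n+'0'); pickle.dump(c,open(n+'0.pkl','wb'))
    print(n,c['fx'],c['cx'],c['cy'],c['k1'],-c['R'].T@c['t'],c['R'].round(3).tolist())
    for q in ['block','loose_cap','stopper_top','cap_b_top','start_key_top','lid_front','jar_lid_mid','spare_vial1_mid','amber_bottle_mid','flask_mid','tip_box_mid','beaker_mid']:
        for r in eyes.regions_of(n,q)[:5]:
            m=r['pixels'];p=r['position']
            P=px2w(c,*np.nonzero(m)); d=c['depth'][m]>0
            print(q,round(r['conf'],2),np.round(p,1),m.sum(),np.median(P[d],0).round(3) if d.any() else None)
E
```

```text
pics
{'time': 0.0, 'joint_positions': array([ 1.26119572,  0.62935216,  0.03844849,  1.51837063, -0.02701545,
        0.99629531, -0.0200305 ]), 'joint_vel': array([ 0.00084183,  0.00026348, -0.00189882,  0.00083449,  0.00106989,
        0.00033418,  0.00041392]), 'effort': array([-2.15667596e-04, -5.63405585e+01,  1.22576125e+00, -1.93445849e+01,
        1.08869458e-02,  1.04131954e-02,  1.08301779e-05]), 'eef_pos': array([ 0.15678261, -0.63016287,  0.23038446]), 'ee_rot': array([ 0.08587986, -0.08605542,  0.70252978, -0.70119257]), 'ft_force': array([ 0.65011396,  0.50877318, -0.49950013]), 'moment': array([-0.05291705,  0.02211867,  0.01218701]), 'grip_width': 0.08541577990873588}
scene 376.3962430501679 322.60016370242505 198.57160298589235 -0.03366735423124758 [ 1.13996135 -0.20383548  0.754355  ] [[0.383, 0.924, -0.008], [0.69, -0.292, -0.663], [-0.614, 0.248, -0.749]]
block 0.81 [188.  316.6] 7065 [0.63  0.    0.098]
loose_cap 0.48 [216.2 183.9] 133 [ 0.448 -0.311  0.015]
cap_b_top 0.5 [162.4 336.2] 81 [0.496 0.097 0.095]
start_key_top 0.46 [157.9 359.5] 55 [0.489 0.164 0.08 ]
[... 949 characters left out ...]
 [ 0.633 -0.     0.111]
lid_front 0.28 [140.6 245.2] 520 [0.776 0.219 0.046]
jar_lid_mid 0.63 [229.8 195.1] 275 [0.526 0.35  0.013]
jar_lid_mid 0.46 [242.6 325.6] 83 [ 0.485 -0.03   0.073]
spare_vial1_mid 0.15 [241.2 253.6] 78 [0.487 0.167 0.082]
amber_bottle_mid 0.75 [179.4 187.9] 757 [0.646 0.358 0.09 ]
amber_bottle_mid 0.43 [241.7 276.2] 84 [0.491 0.101 0.098]
flask_mid 0.85 [173.8 441.3] 395 [ 0.694 -0.367  0.049]
flask_mid 0.6 [262.7 419.3] 84 [ 0.444 -0.307  0.017]
flask_mid 0.38 [220.8 309. ] 11160 [0.547 0.022 0.062]
tip_box_mid 0.58 [241.7 349.2] 94 [ 0.485 -0.093  0.089]
tip_box_mid 0.56 [142.5 362.2] 1418 [ 0.779 -0.125  0.056]
beaker_mid 0.62 [143.8 243.8] 503 [0.776 0.22  0.045]
```

Run:
```python
from h import *
import pickle
for n,(a,b,x,y) in {'top':(130,310,170,470),'scene':(110,310,130,490)}.items():
    c=pickle.load(open(n+'0.pkl','rb'))
    im=c['color'][a:b,x:y,::-1]
    cv2.imwrite('pics/%s_z.png'%n,cv2.resize(im,None,fx=800/(y-x),fy=800/(y-x),interpolation=cv2.INTER_CUBIC))
```

```text
(no output)
```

View pics/scene0.png

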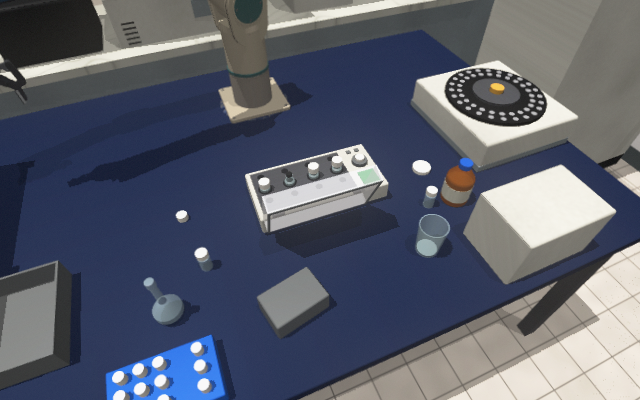

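View pics/top_z.png

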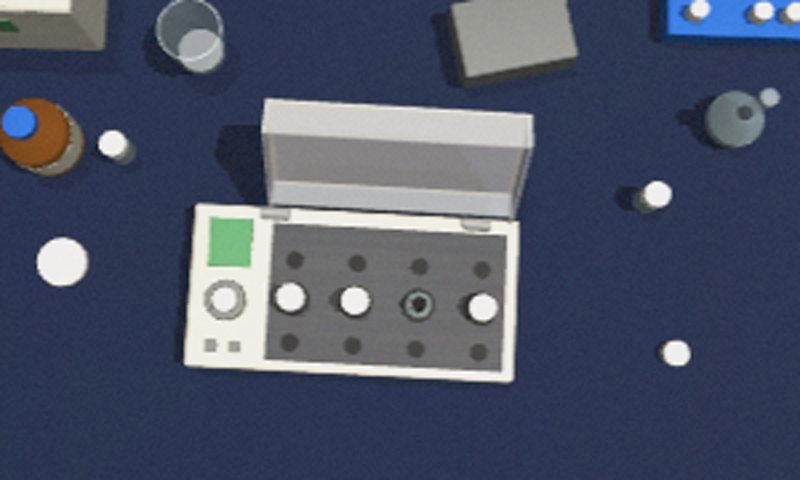

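View pics/scene_z.png

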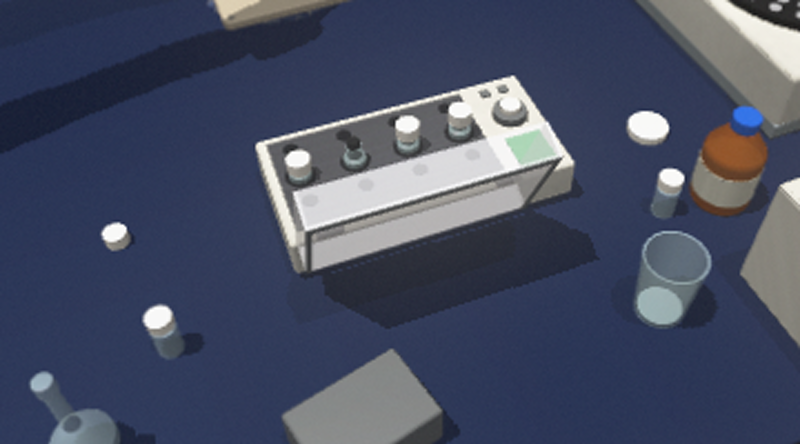

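Run:
```python
from h import *
import pickle
for n,seeds in {'top':dict(loose=(262,423,.0085),c1=(241,279,.0855),c2=(242,303,.0855),c4=(245,351,.0855),key=(242,254,.08)),
  'scene':dict(loose=(216,183,.0085),c4=(183,264,.0855),c2=(170,313,.0855),c1=(163,337,.0855),key=(158,359,.08))}.items():
    c=pickle.load(open(n+'0.pkl','rb'))
    g=c['color'].min(2).astype(float)
    for k,(r,co,z) in seeds.items():
        w=g[r-8:r+9,co-8:co+9]
        m=(w>150).astype(np.uint8)
        _,lab,st,cen=cv2.connectedComponentsWithStats(m)
        l=lab[8,8]; 
        ww=np.clip(w-110,0,60)*cv2.dilate((lab==l).astype(np.uint8),np.ones((3,3)))
        rr,cc=np.mgrid[r-8:r+9,co-8:co+9]
        R=(ww*rr).sum()/ww.sum();C=(ww*cc).sum()/ww.sum()
        pts=px2w(c,*[a[lab==l] for a in (rr,cc)])
        print(n,k,round(R,1),round(C,1),'area',st[l,4],'@z',px_at_z(c,R,C,z)[0].round(4),'top depth z',np.percentile(pts[:,2],[50,90]).round(4), 'med xy',np.median(pts,0).round(4))
    # block top
c=pickle.load(open('top0.pkl','rb'))
q=np.array([(197,205),(519,222),(513,381),(184,365)])/2.6667+[170,130]
P=px_at_z(c,q[:,1],q[:,0],.06); print(P.round(4)); print(P.mean(0), np.linalg.norm(P-np.roll(P,-1,0),axis=1))
s=np.array([418,305])/2.6667+[170,130]; print('stopper',px_at_z(c,s[1],s[0],.094))
```

```text
top loose 262.0 423.4 area 75 @z [ 0.4441 -0.3139  0.0085] top depth z [0.0176 0.0203] med xy [ 0.444  -0.3112  0.0176]
top c1 240.9 278.4 area 87 @z [0.4913 0.1005 0.0855] top depth z [0.0977 0.1006] med xy [0.4906 0.1003 0.0977]
top c2 242.3 302.7 area 86 @z [0.489  0.0348 0.0855] top depth z [0.098  0.1008] med xy [0.489  0.0342 0.098 ]
top c4 244.8 350.9 area 86 @z [ 0.4853 -0.0957  0.0855] top depth z [0.0896 0.0925] med xy [ 0.4848 -0.0956  0.0896]
top key 241.9 254.0 area 237 @z [0.4873 0.1666 0.08  ] top depth z [0.0723 0.0838] med xy [0.487  0.1663 0.0723]
scene loose 214.3 180.9 area 76 @z [ 0.4363 -0.313   0.0085] top depth z [0.0166 0.0185] med xy [ 0.4434 -0.312   0.0166]
scene c4 181.4 263.5 area 77 @z [ 0.4818 -0.0952  0.0855] top depth z [0.0885 0.0897] med xy [ 0.4842 -0.0954  0.0885]
scene c2 169.2 312.6 area 209 @z [0.4889 0.0329 0.0855] top depth z [0.0614 0.0877] med xy [0.488  0.0341 0.0614]
scene c1 163.2 336.5 area 167 @z [0.4925 0.098  0.0855] top depth z [0.0619 0.09  ] med xy [0.4918 0.0986 0.0619]
scene key 154.8 358.9 area 143 @z [0.4808 0.1687 0.08  ] top depth z [0.0611 0.0809] med xy [0.467  0.1721 0.0611]
[[ 0.5845  0.2011  0.06  ]
 [ 0.5753 -0.1358  0.06  ]
 [ 0.4103 -0.131   0.06  ]
 [ 0.4193  0.2068  0.06  ]]
[0.49734965 0.03524551 0.06      ] [0.33700277 0.16506294 0.33788441 0.16522884]
stopper [[ 0.48458256 -0.02992816  0.094     ]]
```

```bash
cat >> h.py <<'E'
from scipy.spatial.transform import Rotation as Rn
def tool():
    o=telemetry.get_obs(); q=o['ee_rot']; return o,Rn.from_quat([q[1],q[2],q[3],q[0]])
def plan(target,yawdir=None):
    """total slide (cm) in current tool axes; turn rotvec to point y down & z-axis along yawdir(deg, world)"""
    o,R=tool(); d=np.array(target)-o['eef_pos']
    print('t',round(o['time'],2),'tcp',o['eef_pos'].round(4),'F',o['ft_force'].round(1),'w',round(o['grip_width'],4),'j',o['joint_positions'].round(2))
    print('slide cm',(R.inv().apply(d)*100).round(2),'len',np.linalg.norm(d).round(3))
    if yawdir is not None:
        a=np.radians(yawdir);z=np.array([np.cos(a),np.sin(a),0]);y=np.array([0,0,-1.]);x=np.cross(y,z)
        T=Rn.from_matrix(np.c_[x,y,z]); print('turn',(R.inv()*T).as_rotvec().round(4))
        # slide if expressed in target axes
        print('slide in target axes',(T.inv().apply(d)*100).round(2))
E
python3 - <<'E'
from h import *
o,R=tool(); print(R.as_matrix().round(3))
for yd in (0,180,-2,90,-90): print(yd);plan([.444,-.313,.12],yd)
E
```

```text
[[-0.97   0.     0.241]
 [-0.241 -0.    -0.97 ]
 [-0.    -1.     0.   ]]
0
t 1.3 tcp [ 0.157  -0.6308  0.2313] F [-0.1 -0.5  0.1] w 0.0851 j [ 1.26  0.63  0.04  1.52 -0.03  1.   -0.02]
slide cm [-35.53  11.13 -23.91] len 0.442
turn [-1.000e-04 -1.327e+00 -0.000e+00]
slide in target axes [-31.78  11.13  28.7 ]
180
t 1.3 tcp [ 0.157  -0.6308  0.2313] F [-0.1 -0.5  0.1] w 0.0851 j [ 1.26  0.63  0.04  1.52 -0.03  1.   -0.02]
slide cm [-35.53  11.13 -23.91] len 0.442
turn [ 0.0000e+00  1.8146e+00 -1.0000e-04]
slide in target axes [ 31.78  11.13 -28.7 ]
-2
t 1.3 tcp [ 0.157  -0.6308  0.2313] F [-0.1 -0.5  0.1] w 0.0851 j [ 1.26  0.63  0.04  1.52 -0.03  1.   -0.02]
slide cm [-35.53  11.13 -23.91] len 0.442
turn [-1.0000e-04 -1.2921e+00 -0.0000e+00]
slide in target axes [-32.76  11.13  27.58]
90
t 1.3 tcp [ 0.157  -0.6308  0.2313] F [-0.1 -0.5  0.1] w 0.0851 j [ 1.26  0.63  0.04  1.52 -0.03  1.   -0.02]
slide cm [-35.53  11.13 -23.91] len 0.442
turn [-1.0000e-04 -2.8978e+00  0.0000e+00]
slide in target axes [28.7  11.13 31.78]
-90
t 1.3 tcp [ 0.157  -0.6308  0.2313] F [-0.1 -0.5  0.1] w 0.0851 j [ 1.26  0.63  0.04  1.52 -0.03  1.   -0.02]
slide cm [-35.53  11.13 -23.91] len 0.442
turn [-0.      0.2438 -0.    ]
slide in target axes [-28.7   11.13 -31.78]
```

play_rows([
  {"slide": [0,0,0],"turn": [0,-0.12,0]},
  {"slide": [0,0,0],"turn": [0,-0.12,0]},
  {"slide": [0,0,0],"turn": [0,-0.12,0]},
  {"slide": [0,0,0],"turn": [0,-0.12,0]},
  {"slide": [0,0,0],"turn": [0,-0.12,0]},
  {"slide": [0,0,0],"turn": [0,-0.12,0]},
  {"slide": [0,0,0],"turn": [0,-0.12,0]},
  {"slide": [0,0,0],"turn": [0,-0.12,0]},
  {"slide": [0,0,0],"turn": [0,-0.12,0]},
  {"slide": [0,0,0],"turn": [0,-0.12,0]},
], grip=0.75)

```text
time: 2.13
eef_pos: [0.1568, -0.6308, 0.2313]
ee_rot: [-0.469, 0.469, -0.529, 0.529]
ft_force: [-0.3, -0.2, 0.2]
grip_width: 0.0637
```

Run:
```python
from h import *
plan([.4435,-.313,.12],0)
```

```text
t 2.13 tcp [ 0.1568 -0.6308  0.2313] F [-0.3 -0.2  0.2] w 0.0637 j [ 1.45  0.64 -0.29  1.51  0.2   1.02  0.99]
slide cm [-35.02  11.13  24.62] len 0.442
turn [ 1.000e-04 -1.213e-01  1.000e-04]
slide in target axes [-31.78  11.13  28.67]
```

play_rows([
  {"slide": [0,0,0],"turn": [0,-0.1213,0]},
  {"slide": [-2.8,0.3,2.5],"turn": [0,0,0]},
  {"slide": [-2.8,0.3,2.5],"turn": [0,0,0]},
  {"slide": [-2.8,0.3,2.5],"turn": [0,0,0]},
  {"slide": [-2.8,0.3,2.5],"turn": [0,0,0]},
  {"slide": [-2.8,0.3,2.5],"turn": [0,0,0]},
  {"slide": [-2.8,0.3,2.5],"turn": [0,0,0]},
  {"slide": [-2.8,0.3,2.5],"turn": [0,0,0]},
  {"slide": [-2.8,0.3,2.5],"turn": [0,0,0]},
  {"slide": [-2.8,0.3,2.5],"turn": [0,0,0]},
], grip=0.65)

```text
time: 2.97
eef_pos: [0.3843, -0.3788, 0.2045]
ee_rot: [-0.498, 0.499, -0.501, 0.502]
ft_force: [0.2, 0.5, -0.5]
grip_width: 0.0557
```

Run:
```python
from h import *
plan([.4435,-.313,.07],0)
```

```text
t 2.97 tcp [ 0.3843 -0.3788  0.2045] F [ 0.2  0.5 -0.5] w 0.0557 j [ 0.95  0.52 -0.33  1.85  0.22  0.81  0.5 ]
slide cm [-6.62 13.44  5.87] len 0.161
turn [-0.0003 -0.0062  0.0005]
slide in target axes [-6.58 13.45  5.92]
```

play_rows([
  {"slide": [-1.1,2.24,0.98],"turn": [0,-0.001,0]},
  {"slide": [-1.1,2.24,0.98],"turn": [0,-0.001,0]},
  {"slide": [-1.1,2.24,0.98],"turn": [0,-0.001,0]},
  {"slide": [-1.1,2.24,0.98],"turn": [0,-0.001,0]},
  {"slide": [-1.1,2.24,0.98],"turn": [0,-0.001,0]},
  {"slide": [-1.1,2.24,0.98],"turn": [0,-0.001,0]},
  {"slide": [0,0,0],"turn": [0,0,0]},
])

```text
time: 3.55
eef_pos: [0.4429, -0.31, 0.0666]
ee_rot: [0.502, -0.501, 0.501, -0.497]
ft_force: [-0.3, 0.6, -0.4]
grip_width: 0.0555
```

Run:
```python
from h import *
plan([.4435,-.313,.003],0)
c=eyes.capture('scene')
im=c['color'][140:290,90:290,::-1]; cv2.imwrite('pics/s1.png',cv2.resize(im,None,fx=4,fy=4,interpolation=cv2.INTER_CUBIC))
print(w2px(c,[[.4435,-.313,.017],[.4435,-.313,.0],telemetry.get_obs()['eef_pos']]))
```

```text
t 3.55 tcp [ 0.4429 -0.31    0.0666] F [-0.3  0.6 -0.4] w 0.0555 j [ 0.71  0.73 -0.23  1.95  0.32  0.51  0.26]
slide cm [0.33 6.36 0.08] len 0.064
turn [ 0.0032  0.0051 -0.0049]
slide in target axes [0.3  6.36 0.06]
[[180.35818959 214.24918763]
 [182.27106719 218.41310068]
 [174.58207313 200.52325103]]
```

View pics/s1.png

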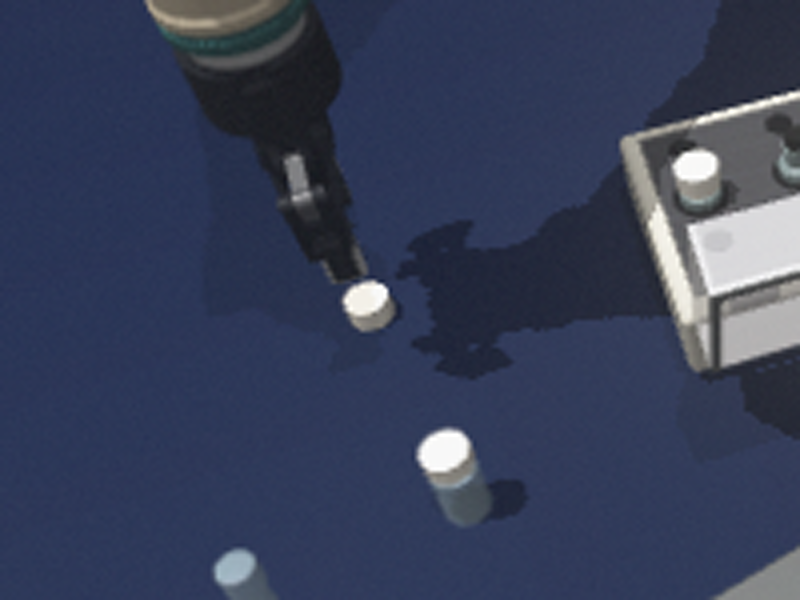

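play_rows([
  {"slide": [0.25,1.1,0.05],"turn": [0.003,0.005,-0.005]},
  {"slide": [0,1.3,0],"turn": [0,0,0]},
  {"slide": [0,1.3,0],"turn": [0,0,0]},
  {"slide": [0,1.3,0],"turn": [0,0,0]},
  {"slide": [0,1.2,0],"turn": [0,0,0]},
  {"slide": [0,0,0],"turn": [0,0,0]},
])

```text
time: 4.1
eef_pos: [0.4418, -0.3178, 0.0071]
ee_rot: [-0.498, 0.499, -0.5, 0.503]
ft_force: [-0.4, -0.1, 0.7]
grip_width: 0.0554
```

play_rows([
  {"slide": [0,0,0],"turn": [0,0,0]},
  {"slide": [0,0,0],"turn": [0,0,0]},
  {"slide": [0,0,0],"turn": [0,0,0]},
  {"slide": [0,0,0],"turn": [0,0,0]},
  {"slide": [0,0,0],"turn": [0,0,0]},
  {"slide": [0,0,0],"turn": [0,0,0]},
  {"slide": [0,0,0],"turn": [0,0,0]},
  {"slide": [0,0,0],"turn": [0,0,0]},
], grip=0.15, squeeze=30)

```text
time: 4.77
eef_pos: [0.4435, -0.3177, 0.009]
ee_rot: [-0.498, 0.499, -0.499, 0.504]
ft_force: [-0.2, -0.5, 6.5]
grip_width: 0.0262
```

play_rows([
  {"slide": [0,-1,0],"turn": [0,0,0]},
  {"slide": [0,-3,0],"turn": [0,0,0]},
  {"slide": [0,-3,0],"turn": [0,0,0]},
  {"slide": [0,-3,0],"turn": [0,0,0]},
  {"slide": [0,-2,0],"turn": [0,0,0]},
  {"slide": [0,0,0],"turn": [0,0,0]},
])

```text
time: 5.27
eef_pos: [0.4453, -0.3178, 0.1328]
ee_rot: [-0.499, 0.499, -0.496, 0.506]
ft_force: [-0.3, -0.3, 0.1]
grip_width: 0.0258
```

```bash
cat > look.py <<'E'
from h import *
import sys
def look(n,tag,x0,y0,x1,y1):
    c=eyes.capture(n); f=min(800/(x1-x0),600/(y1-y0))
    cv2.imwrite(f'pics/{tag}.png',cv2.resize(c['color'][y0:y1,x0:x1,::-1],None,fx=f,fy=f,interpolation=cv2.INTER_CUBIC)); print('zoom',f)
    return c
E
python3 - <<'E'
from look import *
plan([.4873,-.0305,.16],0)
c=look('scene','s2',90,120,250,240)
E
```

```text
t 5.27 tcp [ 0.4453 -0.3178  0.1328] F [-0.3 -0.3  0.1] w 0.0258 j [ 0.75  0.62 -0.28  1.91  0.28  0.63  0.29]
slide cm [-28.72  -2.95   4.1 ] len 0.292
turn [-0.0103 -0.0047  0.0095]
slide in target axes [-28.73  -2.72   4.2 ]
zoom 5.0
```

View pics/s2.png

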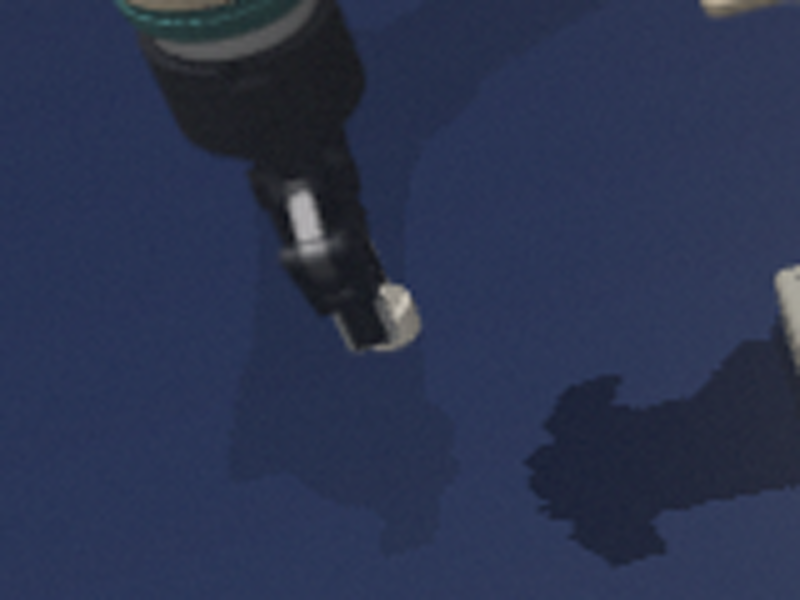

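play_rows([
  {"slide": [-2.8,-0.4,0.4],"turn": [-0.01,-0.005,0.0095]},
  {"slide": [-2.8,-0.4,0.4],"turn": [0,0,0]},
  {"slide": [-2.8,-0.4,0.4],"turn": [0,0,0]},
  {"slide": [-2.8,-0.4,0.4],"turn": [0,0,0]},
  {"slide": [-2.8,-0.4,0.4],"turn": [0,0,0]},
  {"slide": [-2.8,-0.4,0.4],"turn": [0,0,0]},
  {"slide": [-2.8,-0.3,0.4],"turn": [0,0,0]},
  {"slide": [-2.8,0,0.4],"turn": [0,0,0]},
  {"slide": [-2.8,0,0.5],"turn": [0,0,0]},
  {"slide": [-2.8,0,0.5],"turn": [0,0,0]},
])

```text
time: 6.15
eef_pos: [0.484, -0.0351, 0.1549]
ee_rot: [0.499, -0.501, 0.503, -0.497]
ft_force: [-0.0, -0.5, -1.1]
grip_width: 0.0261
```

play_rows([
  {"slide": [0,0,0],"turn": [0,0,0]},
  {"slide": [0,0,0],"turn": [0,0,0]},
  {"slide": [0,0,0],"turn": [0,0,0]},
])

```text
time: 6.4
eef_pos: [0.484, -0.0371, 0.155]
ee_rot: [0.499, -0.501, 0.503, -0.497]
ft_force: [0.1, -0.0, -0.4]
grip_width: 0.0261
```

Run:
```python
from look import *
plan([.4873,-.0355,.16],0)
c=look('scene','s3',230,110,360,210)
p=telemetry.get_obs()['eef_pos']; print(w2px(c,[p,[.4873,-.0305,.094]]))
c=look('top','t3',270,190,400,290)
print(w2px(c,[p,[.4873,-.0305,.094]]))
```

```text
t 6.4 tcp [ 0.484  -0.0371  0.155 ] F [ 0.1 -0.  -0.4] w 0.0261 j [ 0.21  0.53 -0.27  2.03  0.22  0.62 -0.21]
slide cm [-0.16 -0.51  0.32] len 0.006
turn [ 0.009   0.0003 -0.0039]
slide in target axes [-0.16 -0.5   0.33]
zoom 6.0
[[283.35577191 154.83560506]
 [288.61855201 173.20156452]]
zoom 6.0
[[330.92705716 243.65079948]
 [326.9808749  243.36425959]]
```

View pics/s3.png

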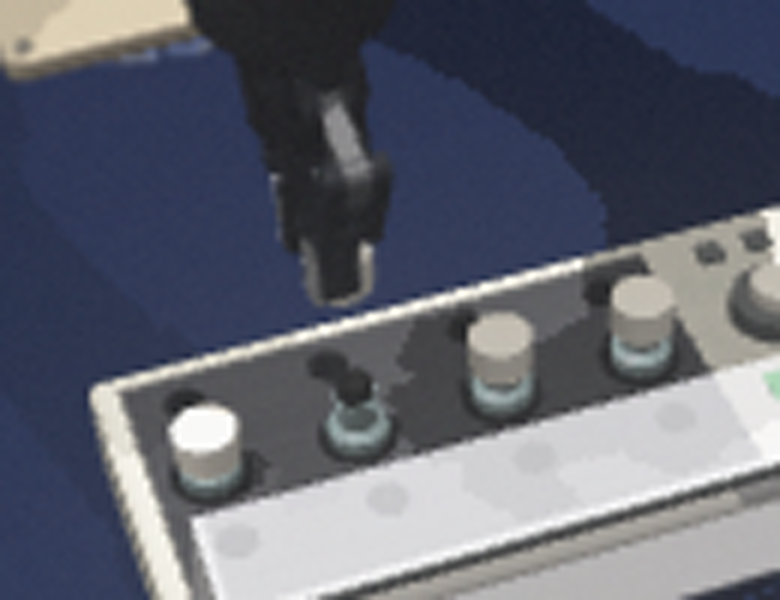

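View pics/t3.png

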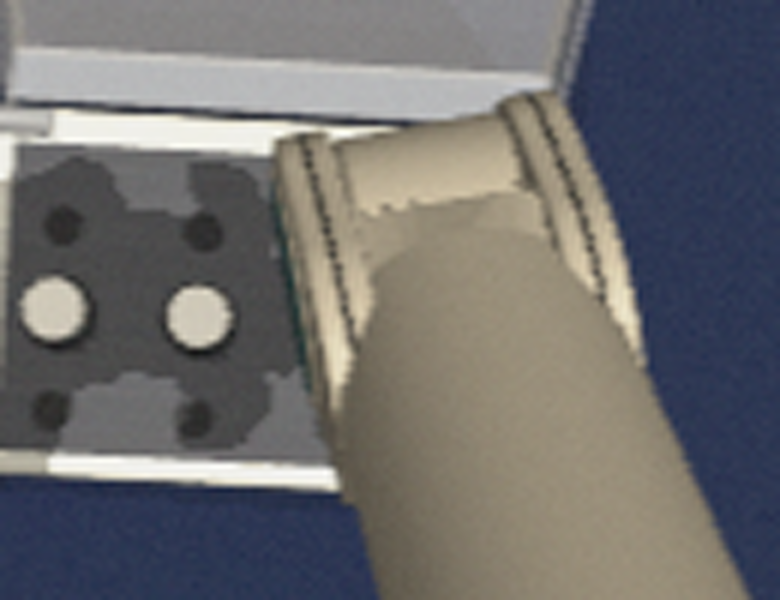

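Run:
```python
from look import *
import pickle
c=eyes.capture('scene'); pickle.dump(c,open('s3.pkl','wb'))
g=c['color'].astype(int).mean(2).round().astype(int)
print('cols 276..297'); 
for r in range(148,164): print(r,g[r,276:298])
print('c2 cols 304..322')
for r in range(158,182,2): print(r,g[r,304:323])
d=c['depth']
print((d[152:161,276:298]*1000).astype(int))
```

```text
cols 276..297
148 [63 41 39 42 42 44 44 39 39 39 44 43 45 44 42 42 38 56 66 66 68 66]
149 [69 44 39 63 47 53 45 42 40 41 42 43 43 41 39 38 40 58 66 66 68 67]
150 [82 49 40 54 88 58 44 40 40 42 42 41 41 42 97 61 56 66 68 66 68 67]
151 [ 69  52  42  42  93  70  46  41  40  40  42  41  41 104 174 130  75  68
  67  66  68  69]
152 [ 67  66  59  58  98  91  59  41  40  43  43  41  43  92 179 122  75  67
  68  67  66  68]
153 [ 66  67  65  65  86  92  70  45  43  41  44  44  40  77 175 118  74  68
  66  69  68  68]
154 [ 66  66  66  66  84  93  69  45  41  42  43  43  42  75 122 106  73  69
  68  68  69  68]
155 [ 69  68  68  67  96  95  70  48  42  41  45  39  42  76 114 116  76  68
  68  69  68  68]
156 [ 67  66  66  68 103  95  81  53  43  42  42  44  42  68 108 117  77  68
  68  70  69  68]
157 [ 67  67  68  67  75  95  93  54  43  43  43  42  43  64 107 108  77  68
  69  69  68  69]
158 [ 68  68  67  69  71  95  94  54  43  45  44  43  44  77 112  87  73  70
  69  69  69  70]
159 [ 68  68  69  68  69 170 110  68  47  42  60  62 102 116 100  75  68  67
  70  68  69  70]
160 [ 68  69  6
[... 1693 characters left out ...]
123 1126]
 [1123 1122 1120 1121  868  864  866  858  860  860  860  862  863  875
   888  893 1123 1124 1121 1123 1121 1123]
 [1120 1124 1117 1123  874  869  868  858  859  861  872  868  868  878
   887  893 1120 1122 1122 1121 1119 1120]
 [1120 1117 1119 1115  895  869  871  862  863  866  869  868  869  870
   891  895 1117 1117 1118 1118 1115 1115]
 [1115 1119 1115 1115 1114  872  874  868  863  868  865  872  872  873
   895 1114 1112 1111 1115 1114 1114 1115]
 [1112 1111 1111 1111 1113  873  874  871  868  870  873  882  880  894
  1110 1111 1111 1112 1110 1110 1107 1110]
 [1111 1107 1107 1107 1114 1109  878  876  879  890  894  888  893 1108
  1106 1108 1109 1104 1109 1107 1109 1022]]
```

Run:
```python
from h import *
import pickle
from scipy.optimize import fsolve
c=pickle.load(open('s3.pkl','rb'))
a=np.linspace(0,2*np.pi,200)
def sil(x,y,zb,r=.014,h=.017):
    P=np.concatenate([np.c_[x+r*np.cos(a),y+r*np.sin(a),np.full(200,zb+k)] for k in (0,h)])
    return w2px(c,P)
s=sil(.489,.0345,.081); print('c2 cols',s[:,0].min(),s[:,0].max(),'top row',s[:,1].min())
for x in (.483,.484,.485):
    f=lambda v:[sil(x,v[0],v[1])[:,0].max()-291.65, sil(x,v[0],v[1])[:,1].max()-160.6]
    v=fsolve(f,[-.031,.146]); print(x,v.round(4))
# stopper in image: darkest spot
g=c['color'].mean(2).round().astype(int)
for r in range(168,184): print(r,g[r,282:296])
print(w2px(c,[[.4873,-.0307,.085],[.4873,-.0307,.094]]))
```

```text
c2 cols 307.51625629454304 318.7015971791001 top row 161.64621586045163
0.483 [-0.032   0.1464]
0.484 [-0.0323  0.1474]
0.485 [-0.0326  0.1483]
168 [95 78 71 76 84 94 95 95 97 99 99 99 97 97]
169 [64 53 55 55 57 74 96 97 97 96 97 96 96 98]
170 [52 51 51 55 53 55 92 97 96 96 96 97 97 98]
171 [ 55  52  51  52  54  54  73  64  81  97  97  99  98 100]
172 [53 50 50 50 53 54 53 57 52 70 96 97 99 97]
173 [87 77 66 62 53 53 57 58 50 49 95 98 97 98]
174 [ 89  86  87  77  54  56  56  56  52  44 132 103  97  74]
175 [ 88  88  87 106  58  48  48  49  46  45 102  98  97  73]
176 [ 87  89  86 112  75  48  48  45  44  63 109 100  78  72]
177 [ 88  86  87  92 139  81  50  64  90 127 132 116  99  77]
178 [ 87  87  87 112 128  99 104  87  86  90 108 137 103  98]
179 [ 87  87  92 149 108  98  91  86  84  83  83 133  97  64]
180 [ 87  80 107 155 128  98  90  86  84  80 106 137 125  62]
181 [ 89  65  97 157 158 115  91  88  84 112 143 143 115  60]
182 [ 88  60  72 145 160 164 169 165 159 153 150 131  90  52]
183 [ 86  58  61 100 145 150 171 169 162 155 123  91  68  52]
[[288.81208362 175.77710938]
 [288.54272479 173.22362513]]
```

play_rows([
  {"slide": [-0.16,0,0.33],"turn": [0.009,0,-0.004]},
  {"slide": [0,1,0],"turn": [0,0,0]},
  {"slide": [0,1.5,0],"turn": [0,0,0]},
  {"slide": [0,1.5,0],"turn": [0,0,0]},
  {"slide": [0,0.7,0],"turn": [0,0,0]},
  {"slide": [0,0,0],"turn": [0,0,0]},
  {"slide": [0,0,0],"turn": [0,0,0]},
  {"slide": [0,0,0],"turn": [0,0,0]},
])

```text
time: 7.22
eef_pos: [0.4887, -0.0349, 0.109]
ee_rot: [0.501, -0.499, 0.499, -0.5]
ft_force: [0.5, 0.5, 0.2]
grip_width: 0.0266
```

Run:
```python
from look import *
plan([.4873,-.0355,.108],0)
c=look('scene','s4',250,120,350,195)
g=c['color'].mean(2).round().astype(int)
for r in range(168,184): print(r,g[r,278:298])
```

```text
t 7.22 tcp [ 0.4887 -0.0349  0.109 ] F [0.5 0.5 0.2] w 0.0266 j [ 0.17  0.6  -0.22  2.07  0.27  0.49 -0.25]
slide cm [ 0.06  0.1  -0.14] len 0.002
turn [-0.0028  0.0003 -0.0006]
slide in target axes [ 0.06  0.1  -0.14]
zoom 8.0
168 [ 95  90  88  88  85  77  96  94  53  45  44  47  45  45  68 157 112  73
  70  69]
169 [ 86  87  87  79  64  68 101  95  55  46  44  46  45  46  66 112 120  78
  69  70]
170 [ 88  87  89  64  52  66 101  96  63  47  46  47  45  47  69 111 121  77
  69  69]
171 [ 86  87  89  70  52  69 101  97  65  47  46  47  46  45  57 109 121  78
  71  70]
172 [ 88  88  86  74  51  52  87  95  72  51  45  48  47  47  55 108 109  75
  70  70]
173 [ 86  87  85  87  85  76  85  94  70  49  47  47  47  44  67 113  90  71
  71  70]
174 [ 89  88  89  88  88  88  84  94  94  55  44  64  71 102 126 108  77  69
  69  70]
175 [ 87  89  88  88  88  89  87  90  94  75  83 101  83  77 102  77  71  70
  70  70]
176 [ 88  90  88  88  88  87  86 109  78  51  51  52  49  64  99  75  70  71
  71  70]
177 [ 88  87  88  87  86  86  87  93 139  80  47  63  90 126 124  93  73  71
  72  71]
178 [ 86  85  88  87  87  87  87 111 126  98 103  87  84  90 104 131  86  73
  71  70]
179 [ 86  85  86  85  86  87  91 149 110  98  91  86  82  84  83 133  94  61
  70  70]
180 [ 87  88  86  87  87  79 110 156 129  96  89  86  84  81 106 136 124  62
  60  70]
181 [ 87  88  87  89  88  65  99 157 156 116  92  86  84 111 141 142 115  57
  58  71]
182 [ 89  89  90  88  88  58  73 142 160 164 170 165 158 152 148 131  91  55
  58  69]
183 [ 88  88  87  86  86  55  61  99 146 151 171 167 162 155 123  91  66  50
  63  71]
```

View pics/s4.png

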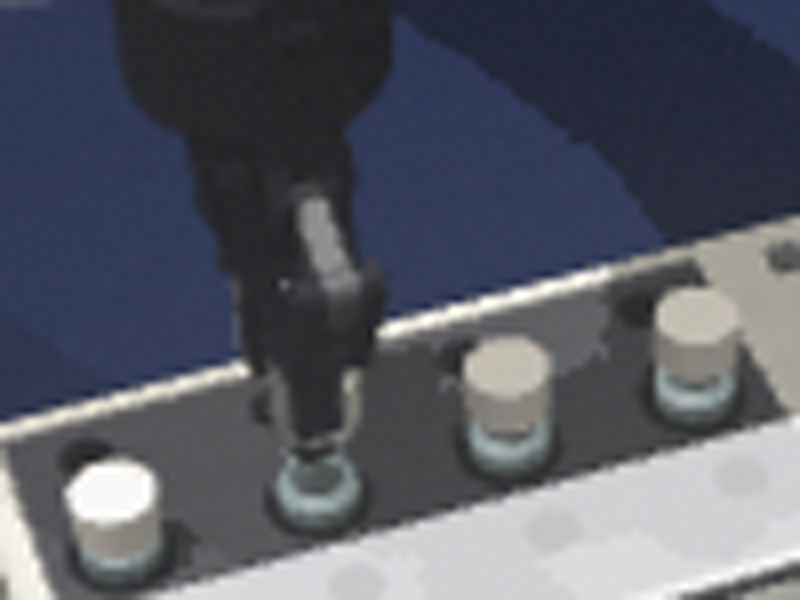

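Run:
```python
from h import *
from scipy.optimize import fsolve
import pickle
c=pickle.load(open('s3.pkl','rb'))
a=np.linspace(0,2*np.pi,200)
def sil(x,y,zb,r=.014,h=.017):
    return w2px(c,np.concatenate([np.c_[x+r*np.cos(a),y+r*np.sin(a),np.full(200,zb+k)] for k in (0,h)]))
for x in (.487,.4887):
    f=lambda v:[sil(x,v[0],v[1])[:,0].max()-294.65, sil(x,v[0],v[1])[:,1].max()-175.2]
    print(x,fsolve(f,[-.031,.1]).round(4))
o,R=tool();print(o['eef_pos'])
# rim: neck ring outer 18mm at z=.085 ; shoulder 27mm at .07
for X,Y in ((.4873,-.0307),):
  for r,z in ((.009,.085),(.0135,.070)):
    P=w2px(c,np.c_[X+r*np.cos(a),Y+r*np.sin(a),np.full(200,z)]);print(r,P.min(0),P.max(0))
```

```text
0.487 [-0.0289  0.1   ]
0.4887 [-0.0294  0.1018]
[ 0.48884144 -0.03489452  0.10920008]
0.009 [285.22633538 173.25431657] [292.39615375 178.33207004]
0.0135 [283.93658316 176.18584309] [294.56539831 183.79239707]
```

play_rows([
  {"slide": [0.13,0,-0.15],"turn": [-0.003,0,0]},
  {"slide": [0,0,0],"turn": [0,0,0]},
  {"slide": [0,0.4,0],"turn": [0,0,0]},
  {"slide": [0,0.4,0],"turn": [0,0,0]},
  {"slide": [0,0.4,0],"turn": [0,0,0]},
  {"slide": [0,0.3,0],"turn": [0,0,0]},
  {"slide": [0,0,0],"turn": [0,0,0]},
])

```text
time: 7.85
eef_pos: [0.4862, -0.0361, 0.0928]
ee_rot: [0.5, -0.501, 0.501, -0.499]
ft_force: [-0.6, -1.3, -0.8]
grip_width: 0.026
```

Run:
```python
from look import *
plan([.4873,-.0355,.088],0)
c=look('scene','s5',250,120,350,195)
```

```text
t 7.85 tcp [ 0.4862 -0.0361  0.0928] F [-0.6 -1.3 -0.8] w 0.026 j [ 0.16  0.63 -0.21  2.08  0.28  0.46 -0.26]
slide cm [-0.06  0.48  0.11] len 0.005
turn [ 0.0025  0.0003 -0.0006]
slide in target axes [-0.06  0.48  0.11]
zoom 8.0
```

View pics/s5.png

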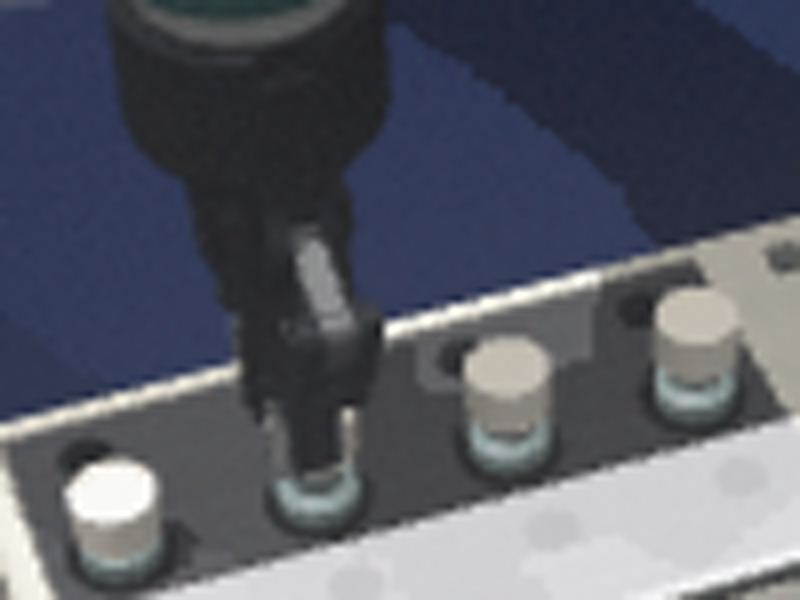

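play_rows([
  {"slide": [-0.03,0.15,0.05],"turn": [0,0,0]},
  {"slide": [0,0.15,0],"turn": [0,0,0]},
  {"slide": [0,0.2,0],"turn": [0,0,0]},
  {"slide": [0,0.2,0],"turn": [0,0,0]},
  {"slide": [0,0,0],"turn": [0,0,0]},
  {"slide": [0,0,0],"turn": [0,0,0]},
])

```text
time: 8.4
eef_pos: [0.4876, -0.0358, 0.0869]
ee_rot: [0.5, -0.5, 0.5, -0.5]
ft_force: [0.3, 0.3, 2.1]
grip_width: 0.0265
```

play_rows([
  {"slide": [0,0.15,0],"turn": [0,0,0]},
  {"slide": [0,0.15,0],"turn": [0,0,0]},
  {"slide": [0,0.15,0],"turn": [0,0,0]},
  {"slide": [0,0.15,0],"turn": [0,0,0]},
  {"slide": [0,0,0],"turn": [0,0,0]},
])

```text
time: 8.82
eef_pos: [0.4876, -0.0358, 0.081]
ee_rot: [0.5, -0.5, 0.5, -0.5]
ft_force: [-0.9, 0.8, 5.8]
grip_width: 0.026
```

Run:
```python
from look import *
plan([.4873,-.0355,.088],0)
c=look('scene','s6',250,120,350,195)
```

```text
t 8.82 tcp [ 0.4876 -0.0358  0.081 ] F [-0.9  0.8  5.8] w 0.026 j [ 0.15  0.65 -0.2   2.08  0.29  0.43 -0.27]
slide cm [-0.03 -0.7  -0.03] len 0.007
turn [ 0.0001  0.0003 -0.0005]
slide in target axes [-0.03 -0.7  -0.03]
zoom 8.0
```

View pics/s6.png

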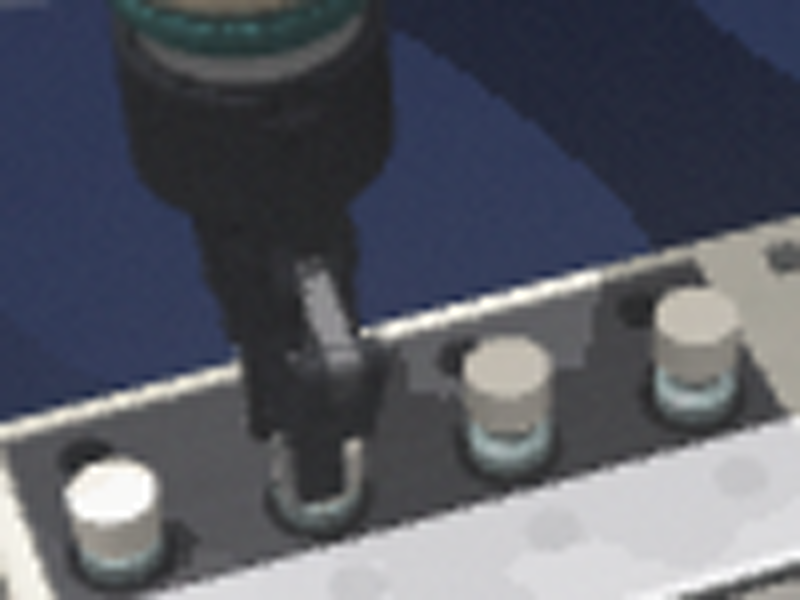

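play_rows([
  {"slide": [0,0,0],"turn": [0,0,0]},
  {"slide": [0,0,0],"turn": [0,0,0]},
  {"slide": [0,0,0],"turn": [0,0,0]},
  {"slide": [0,0,0],"turn": [0,0,0]},
  {"slide": [0,-1,0],"turn": [0,0,0]},
  {"slide": [0,-1.5,0],"turn": [0,0,0]},
  {"slide": [0,-2,0],"turn": [0,0,0]},
  {"slide": [0,0,0],"turn": [0,0,0]},
], grip=0.6)

```text
time: 9.53
eef_pos: [0.4894, -0.0358, 0.1288]
ee_rot: [0.501, -0.499, 0.499, -0.501]
ft_force: [0.9, -0.2, 0.2]
grip_width: 0.0513
```

play_rows([
  {"slide": [-0.4,0,0],"turn": [0,0,0]},
  {"slide": [0,0,0],"turn": [0,0,0]},
  {"slide": [0,0,0],"turn": [0,0,0]},
  {"slide": [0,0,0],"turn": [0,0,0]},
  {"slide": [0,0,0],"turn": [0,0,0]},
  {"slide": [0,0,0],"turn": [0,0,0]},
  {"slide": [0,0,0],"turn": [0,0,0]},
  {"slide": [0,0,0],"turn": [0,0,0]},
  {"slide": [0,0,0],"turn": [0,0,0]},
], grip=0)

```text
time: 10.28
eef_pos: [0.4873, -0.0319, 0.1256]
ee_rot: [0.5, -0.5, 0.5, -0.5]
ft_force: [-0.2, -0.0, -0.6]
grip_width: 0.0002
```

Run:
```python
from look import *
plan([.4873,-.0307,.1],0)
c=look('scene','s7',250,120,350,195)
```

```text
t 10.28 tcp [ 0.4873 -0.0319  0.1256] F [-0.2 -0.  -0.6] w 0.0002 j [ 0.17  0.57 -0.24  2.06  0.25  0.54 -0.25]
slide cm [-0.12  2.56  0.01] len 0.026
turn [ 0.0012  0.0003 -0.0005]
slide in target axes [-0.12  2.56  0.  ]
zoom 8.0
```

View pics/s7.png

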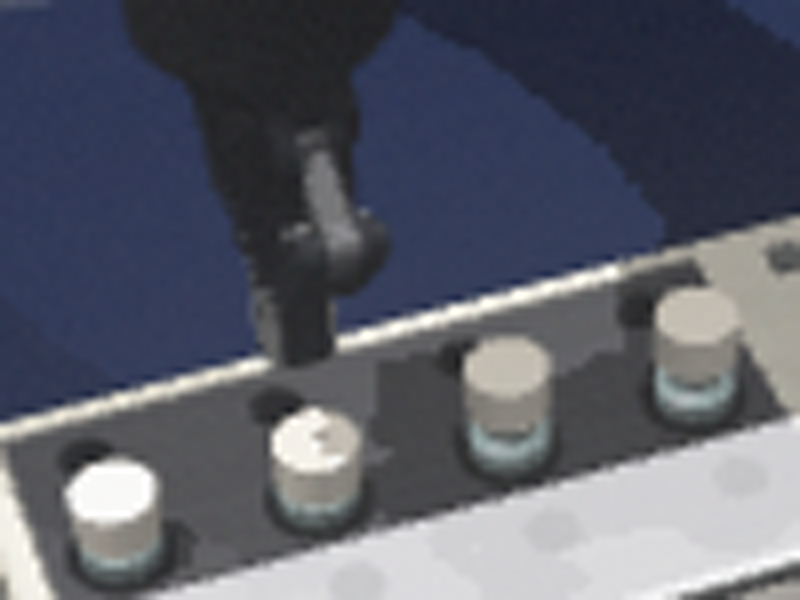

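play_rows([
  {"slide": [-0.1,1.2,0],"turn": [0,0,0]},
  {"slide": [0,1.2,0],"turn": [0,0,0]},
  {"slide": [0,0.6,0],"turn": [0,0,0]},
  {"slide": [0,0.2,0],"turn": [0,0,0]},
  {"slide": [0,0.2,0],"turn": [0,0,0]},
  {"slide": [0,0.2,0],"turn": [0,0,0]},
  {"slide": [0,0.2,0],"turn": [0,0,0]},
  {"slide": [0,0,0],"turn": [0,0,0]},
])

```text
time: 11.0
eef_pos: [0.4876, -0.0309, 0.089]
ee_rot: [0.5, -0.5, 0.5, -0.5]
ft_force: [-3.3, 0.9, 12.5]
grip_width: 0.0001
```

play_rows([
  {"slide": [0,0.2,0],"turn": [0,0,0]},
  {"slide": [0,0.2,0],"turn": [0,0,0]},
  {"slide": [0,0.1,0],"turn": [0,0,0]},
  {"slide": [0,0,0],"turn": [0,0,0]},
])

```text
time: 11.33
eef_pos: [0.4879, -0.0309, 0.0886]
ee_rot: [-0.5, 0.5, -0.499, 0.501]
ft_force: [-12.6, 1.1, 63.5]
grip_width: 0.0003
```

play_rows([
  {"slide": [0,-1,0],"turn": [0,0,0]},
  {"slide": [0,-2,0],"turn": [0,0,0]},
  {"slide": [2,-0.5,0],"turn": [0,0,0]},
  {"slide": [3,0,-0.1],"turn": [0,0,0]},
  {"slide": [1.5,0,-0.1],"turn": [0,0,0]},
  {"slide": [0,0,0],"turn": [0,0,0]},
  {"slide": [0,0,0],"turn": [0,0,0]},
])

```text
time: 11.92
eef_pos: [0.4854, -0.0968, 0.1179]
ee_rot: [0.499, -0.499, 0.501, -0.5]
ft_force: [-0.6, 1.0, 0.3]
grip_width: -0.0001
```

Run:
```python
from look import *
plan([.4853,-.0957,.089],0)
```

```text
t 11.92 tcp [ 0.4854 -0.0968  0.1179] F [-0.6  1.   0.3] w -0.0001 j [ 0.31  0.59 -0.25  2.05  0.27  0.53 -0.14]
slide cm [-0.11  2.89 -0.01] len 0.029
turn [ 0.0002 -0.0021 -0.0003]
slide in target axes [-0.11  2.89 -0.01]
```

play_rows([
  {"slide": [-0.1,1.2,0],"turn": [0,0,0]},
  {"slide": [0,1.2,0],"turn": [0,0,0]},
  {"slide": [0,0.4,0],"turn": [0,0,0]},
  {"slide": [0,0.2,0],"turn": [0,0,0]},
  {"slide": [0,0.2,0],"turn": [0,0,0]},
  {"slide": [0,0.2,0],"turn": [0,0,0]},
  {"slide": [0,0,0],"turn": [0,0,0]},
  {"slide": [0,0,0],"turn": [0,0,0]},
])

```text
time: 12.58
eef_pos: [0.4851, -0.0932, 0.0885]
ee_rot: [-0.5, 0.501, -0.499, 0.5]
ft_force: [-11.3, 3.0, 53.1]
grip_width: 0.0002
```

play_rows([
  {"slide": [0,-1.5,0],"turn": [0,0,0]},
  {"slide": [0,-2.5,0],"turn": [0,0,0]},
  {"slide": [-2,-0.5,0],"turn": [0,0,0]},
  {"slide": [-3,0,0.1],"turn": [0,0,0]},
  {"slide": [-3,0,0.1],"turn": [0,0,0]},
  {"slide": [-3,0,0.1],"turn": [0,0,0]},
  {"slide": [-1.9,0,0.1],"turn": [0,0,0]},
  {"slide": [0,0,0],"turn": [0,0,0]},
  {"slide": [0,0,0],"turn": [0,0,0]},
])

```text
time: 13.33
eef_pos: [0.4892, 0.0363, 0.1289]
ee_rot: [0.501, -0.501, 0.499, -0.498]
ft_force: [1.4, -0.1, -0.6]
grip_width: -0.0001
```

Run:
```python
from look import *
plan([.489,.0345,.089],0)
```

```text
t 13.33 tcp [0.4892 0.0363 0.1289] F [ 1.4 -0.1 -0.6] w -0.0001 j [ 0.03  0.57 -0.24  2.05  0.24  0.55 -0.37]
slide cm [ 0.19  3.99 -0.02] len 0.04
turn [ 0.0007  0.0047 -0.0012]
slide in target axes [ 0.18  3.99 -0.02]
```

play_rows([
  {"slide": [0.18,1.2,0],"turn": [0,0.004,0]},
  {"slide": [0,1.2,0],"turn": [0,0,0]},
  {"slide": [0,0.5,0],"turn": [0,0,0]},
  {"slide": [0,0.3,0],"turn": [0,0,0]},
  {"slide": [0,0.3,0],"turn": [0,0,0]},
  {"slide": [0,0.3,0],"turn": [0,0,0]},
  {"slide": [0,0.3,0],"turn": [0,0,0]},
  {"slide": [0,0.3,0],"turn": [0,0,0]},
  {"slide": [0,0,0],"turn": [0,0,0]},
  {"slide": [0,0,0],"turn": [0,0,0]},
])

```text
time: 14.17
eef_pos: [0.4887, 0.0311, 0.0886]
ee_rot: [-0.498, 0.499, -0.501, 0.502]
ft_force: [-10.3, -1.9, 43.3]
grip_width: -0.0002
```

Cap c2 is home. On to c1 (.4913, .1005).

play_rows([
  {"slide": [0,-1.5,0],"turn": [0,0,0]},
  {"slide": [0,-2.5,0],"turn": [0,0,0]},
  {"slide": [-2,-0.5,0.1],"turn": [0,0,0]},
  {"slide": [-3,0,0.1],"turn": [0,0,0]},
  {"slide": [-1.8,0,0.05],"turn": [0,0,0]},
  {"slide": [0,0,0],"turn": [0,0,0]},
  {"slide": [0,0,0],"turn": [0,0,0]},
  {"slide": [0,0,0],"turn": [0,0,0]},
])

```text
time: 14.83
eef_pos: [0.492, 0.0991, 0.1298]
ee_rot: [0.498, -0.499, 0.501, -0.501]
ft_force: [-0.3, 0.1, -0.3]
grip_width: 0.0
```

Run:
```python
from look import *
plan([.491,.1,.089],0)
```

```text
t 14.83 tcp [0.492  0.0991 0.1298] F [-0.3  0.1 -0.3] w 0.0 j [-0.1   0.58 -0.22  2.02  0.23  0.57 -0.49]
slide cm [-0.1   4.08 -0.09] len 0.041
turn [ 0.0013 -0.0048  0.0005]
slide in target axes [-0.09  4.08 -0.1 ]
```

play_rows([
  {"slide": [-0.1,1.2,-0.1],"turn": [0,0,0]},
  {"slide": [0,1.2,0],"turn": [0,0,0]},
  {"slide": [0,0.6,0],"turn": [0,0,0]},
  {"slide": [0,0.3,0],"turn": [0,0,0]},
  {"slide": [0,0.3,0],"turn": [0,0,0]},
  {"slide": [0,0.3,0],"turn": [0,0,0]},
  {"slide": [0,0.3,0],"turn": [0,0,0]},
  {"slide": [0,0.3,0],"turn": [0,0,0]},
  {"slide": [0,0,0],"turn": [0,0,0]},
  {"slide": [0,0,0],"turn": [0,0,0]},
])

```text
time: 15.67
eef_pos: [0.4905, 0.0995, 0.0886]
ee_rot: [-0.498, 0.499, -0.501, 0.502]
ft_force: [-11.0, -3.7, 41.8]
grip_width: 0.0003
```

play_rows([
  {"slide": [0,-2,0],"turn": [0,0,0]},
  {"slide": [0,-4,0],"turn": [0,0,0]},
  {"slide": [0,-4,0],"turn": [0,0,0]},
  {"slide": [0,-4,0],"turn": [0,0,0]},
  {"slide": [0,-4,0],"turn": [0,0,0]},
  {"slide": [0,-4,0],"turn": [0,0,0]},
  {"slide": [1,-2,2],"turn": [0,0,0]},
  {"slide": [1.5,0,3],"turn": [0,0,0]},
  {"slide": [1.5,0,3],"turn": [0,0,0]},
  {"slide": [1.5,0,3],"turn": [0,0,0]},
])

```text
time: 16.5
eef_pos: [0.6022, 0.0442, 0.3259]
ee_rot: [-0.499, 0.499, -0.501, 0.501]
ft_force: [0.8, 0.5, 0.3]
grip_width: -0.0
```

Run:
```python
from look import *
import pickle
plan([.72,0,.32],0)
c=look('scene','s8',220,90,420,240)
c0=pickle.load(open('scene0.pkl','rb'))
# lid strip check: predicted corners
h=np.array([.4992,.0366]); u=np.array([np.cos(-.0306),np.sin(-.0306)]); v=np.array([-u[1],u[0]])
def lid(th,al,out,y): 
    x=.085-al*np.cos(th)+out*np.sin(th); z=.06+al*np.sin(th)+out*np.cos(th)
    return np.r_[h+u*x+v*y,z]
for y in (-.165,.089): print(y,w2px(c0,[lid(1.9,.15,.038,y),lid(1.9,.15,0,y)]).round(1).tolist(), lid(1.9,.15,.038,y))
P=[r for r in eyes.regions_of('scene','lid_front')][:1]
if P:
    m=P[0]['pixels']; Q=px2w(c,*np.nonzero(m)); print(np.percentile(Q,[1,50,99],0).round(3))
```

```text
t 16.5 tcp [0.6022 0.0442 0.3259] F [0.8 0.5 0.3] w -0.0 j [ 0.05  0.48 -0.27  1.52  0.14  1.16 -0.25]
slide cm [ 4.37  0.61 11.8 ] len 0.126
turn [-0.001  -0.0044 -0.0001]
slide in target axes [ 4.42  0.59 11.78]
zoom 4.0
-0.165 [[264.5, 211.4], [259.1, 194.4]] [ 0.6635253  -0.1335072   0.18966001]
0.089 [[381.7, 177.8], [374.7, 162.6]] [0.67129649 0.12037389 0.18966001]
[[ 0.58  -0.129  0.046]
 [ 0.647 -0.011  0.182]
 [ 0.67   0.122  0.198]]
```

View pics/s8.png

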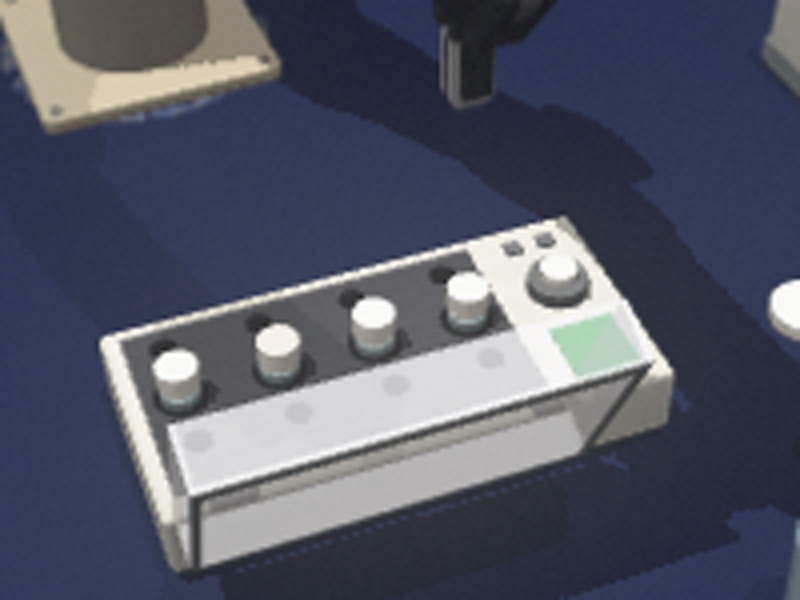

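play_rows([
  {"slide": [1.2,0,3],"turn": [0,0,0]},
  {"slide": [1.2,0,3],"turn": [0,0,0]},
  {"slide": [1.2,0,3],"turn": [0,0,0]},
  {"slide": [1.2,0,2.7],"turn": [0,0,0]},
  {"slide": [0,3,0],"turn": [0,0,0]},
  {"slide": [0,4,0],"turn": [0,0,0]},
  {"slide": [0,4,0],"turn": [0,0,0]},
  {"slide": [0,4,0],"turn": [0,0,0]},
  {"slide": [0,0,0],"turn": [0,0,0]},
  {"slide": [0,0,0],"turn": [0,0,0]},
])

```text
time: 17.43
eef_pos: [0.7159, -0.003, 0.1728]
ee_rot: [0.498, -0.5, 0.503, -0.499]
ft_force: [-0.1, 0.5, 1.6]
grip_width: -0.0001
```

Run:
```python
from look import *
plan([.72,-.005,.17],0)
```

```text
t 17.43 tcp [ 0.7159 -0.003   0.1728] F [-0.1  0.5  1.6] w -0.0001 j [ 0.09  0.8  -0.23  1.35  0.19  1.02 -0.19]
slide cm [0.2  0.27 0.41] len 0.005
turn [ 0.0062 -0.004  -0.0003]
slide in target axes [0.2  0.28 0.41]
```

play_rows([
  {"slide": [0.1,0.2,-1.3],"turn": [0.006,-0.004,0]},
  {"slide": [0,0,-1.3],"turn": [0,0,0]},
  {"slide": [0,0,-1.3],"turn": [0,0,0]},
  {"slide": [0,0,-1.3],"turn": [0,0,0]},
  {"slide": [0,0,-1.4],"turn": [0,0,0]},
  {"slide": [0,0,-1.4],"turn": [0,0,0]},
  {"slide": [0,0,0],"turn": [0,0,0]},
])

```text
time: 18.02
eef_pos: [0.658, -0.0028, 0.1898]
ee_rot: [0.514, -0.485, 0.487, -0.513]
ft_force: [17.3, -0.6, 33.2]
grip_width: -0.0003
```

Run:
```python
from look import *
plan([.6365,-.005,.17],0)
c=look('scene','s9',220,60,420,210)
```

```text
t 18.02 tcp [ 0.658  -0.0028  0.1898] F [17.3 -0.6 33.2] w -0.0003 j [ 0.11  0.66 -0.24  1.59  0.2   0.85 -0.21]
slide cm [ 0.23  1.86 -2.26] len 0.029
turn [-0.0565 -0.0007 -0.0026]
slide in target axes [ 0.22  1.98 -2.15]
zoom 4.0
```

View pics/s9.png

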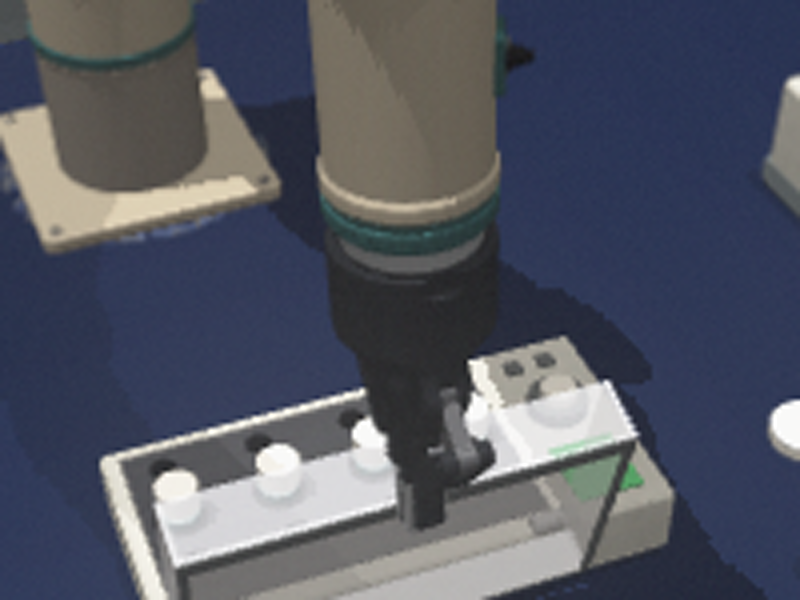

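play_rows([
  {"slide": [0,-1,0.5],"turn": [0,0,0]},
  {"slide": [0,-1.5,0.5],"turn": [0,0,0]},
  {"slide": [0,-1,1],"turn": [0,0,0]},
  {"slide": [0,0,0],"turn": [0,0,0]},
  {"slide": [0,0,0],"turn": [0,0,0]},
])

```text
time: 18.48
eef_pos: [0.6594, -0.0034, 0.2107]
ee_rot: [0.503, -0.497, 0.497, -0.503]
ft_force: [-1.2, -0.1, -0.7]
grip_width: -0.0
```

Run:
```python
from look import *
plan([.6565,-.005,.19],0)
c=look('scene','s10',220,60,420,210)
```

```text
t 18.48 tcp [ 0.6594 -0.0034  0.2107] F [-1.2 -0.1 -0.7] w -0.0 j [ 0.11  0.67 -0.25  1.52  0.18  0.97 -0.19]
slide cm [ 0.16  2.07 -0.31] len 0.021
turn [-0.0111 -0.     -0.0007]
slide in target axes [ 0.16  2.07 -0.29]
zoom 4.0
```

View pics/s10.png

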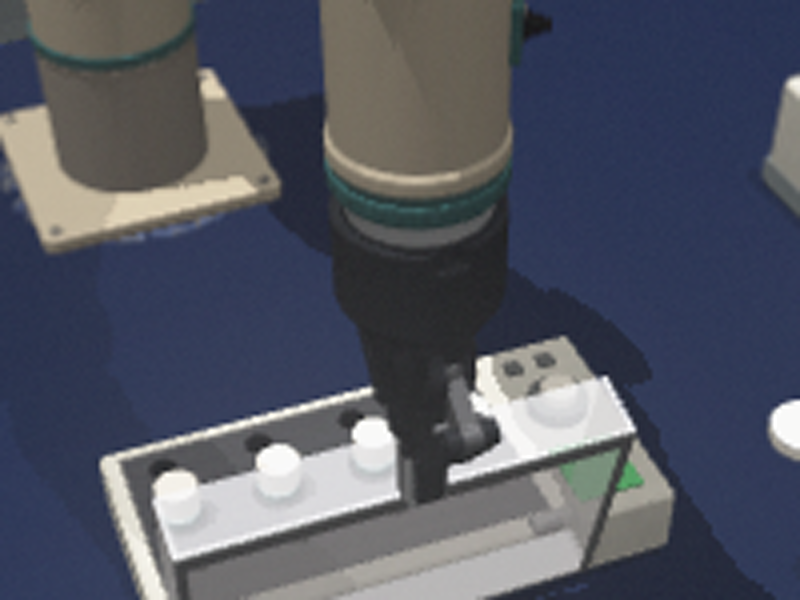

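Run:
```python
from look import *
import pickle
c=pickle.load(open('scene0.pkl','rb'))
h=np.array([.4992,.0366]); u=np.array([np.cos(-.0306),np.sin(-.0306)]); v=np.array([-u[1],u[0]])
def lid(th,al,out,y): 
    x=.085-al*np.cos(th)+out*np.sin(th); z=.06+al*np.sin(th)+out*np.cos(th)
    return np.r_[h+u*x+v*y,z]
for th in np.arange(1.2,2,.1): print(round(th,2),w2px(c,[lid(th,.15,.038,.09),lid(th,.15,0,.09),lid(th,.15,.038,-.164)]).round(1).tolist(),lid(th,.15,.038,-.04).round(3),lid(th,.15,0,-.04).round(3))
```

```text
1.2 [[362.3, 139.3], [355.4, 134.8], [250.7, 168.0]] [ 0.564 -0.005  0.214] [ 0.529 -0.004  0.2  ]
1.3 [[365.3, 143.1], [358.1, 136.8], [252.4, 172.5]] [ 0.579 -0.006  0.215] [ 0.543 -0.005  0.205]
1.4 [[368.3, 147.6], [360.9, 139.6], [254.3, 177.7]] [ 0.595 -0.006  0.214] [ 0.557 -0.005  0.208]
1.5 [[371.2, 152.7], [363.7, 143.0], [256.3, 183.4]] [ 0.61  -0.007  0.212] [ 0.572 -0.006  0.21 ]
1.6 [[374.2, 158.3], [366.6, 147.0], [258.4, 189.8]] [ 0.625 -0.007  0.209] [ 0.587 -0.006  0.21 ]
1.7 [[377.0, 164.4], [369.5, 151.6], [260.5, 196.6]] [ 0.64  -0.008  0.204] [ 0.602 -0.007  0.209]
1.8 [[379.6, 170.9], [372.4, 156.8], [262.8, 203.8]] [ 0.654 -0.008  0.197] [ 0.617 -0.007  0.206]
1.9 [[382.1, 177.7], [375.1, 162.5], [265.0, 211.2]] [ 0.667 -0.009  0.19 ] [ 0.631 -0.007  0.202]
```

play_rows([
  {"slide": [0,-2,1],"turn": [-0.011,0,0]},
  {"slide": [0,-2,3],"turn": [0,0,0]},
  {"slide": [0,0,2],"turn": [0,-0.12,0]},
  {"slide": [0,0,0],"turn": [0,-0.12,0]},
  {"slide": [0,0,0],"turn": [0,-0.12,0]},
  {"slide": [0,0,0],"turn": [0,-0.12,0]},
  {"slide": [0,0,0],"turn": [0,-0.12,0]},
  {"slide": [0,0,0],"turn": [0,-0.12,0]},
  {"slide": [0,0,0],"turn": [0,-0.12,0]},
  {"slide": [0,0,0],"turn": [0,-0.12,0]},
])

```text
time: 19.37
eef_pos: [0.7167, -0.0036, 0.2466]
ee_rot: [-0.674, 0.676, -0.213, 0.208]
ft_force: [-0.4, 0.0, 0.5]
grip_width: -0.0003
```

play_rows([
  {"slide": [0,0,0],"turn": [0,-0.12,0]},
  {"slide": [0,0,0],"turn": [0,-0.12,0]},
  {"slide": [0,0,0],"turn": [0,-0.12,0]},
  {"slide": [0,0,0],"turn": [0,-0.12,0]},
  {"slide": [0,0,0],"turn": [0,-0.12,0]},
  {"slide": [0,0,0],"turn": [0,0,0]},
  {"slide": [0,0,0],"turn": [0,0,0]},
])

```text
time: 19.95
eef_pos: [0.717, -0.0037, 0.2465]
ee_rot: [0.707, -0.707, 0.007, -0.002]
ft_force: [-0.1, -0.4, 0.3]
grip_width: -0.0001
```

Run:
```python
from look import *
plan([.7,-.007,.182],88.3)
```

```text
t 19.95 tcp [ 0.717  -0.0037  0.2465] F [-0.1 -0.4  0.3] w -0.0001 j [ 0.27  0.79 -0.63  1.26  0.46  1.24  1.19]
slide cm [-1.65  6.47 -0.35] len 0.067
turn [-0.0004  0.0159 -0.0072]
slide in target axes [-1.69  6.45 -0.38]
```

play_rows([
  {"slide": [-0.5,2,0],"turn": [0,0.016,-0.007]},
  {"slide": [0,2.5,-0.2],"turn": [0,0,0]},
  {"slide": [0,1.8,-0.2],"turn": [0,0,0]},
  {"slide": [-1,0,0],"turn": [0,0,0]},
  {"slide": [-1.5,0,0],"turn": [0,0,0]},
  {"slide": [-1.5,0,0],"turn": [0,0,0]},
  {"slide": [-1,0,0],"turn": [0,0,0]},
  {"slide": [-1,0,0],"turn": [0,0,0]},
  {"slide": [-1,-0.2,0],"turn": [0,0,0]},
  {"slide": [0,0,0],"turn": [0,0,0]},
])

```text
time: 20.78
eef_pos: [0.6429, -0.0057, 0.1877]
ee_rot: [-0.707, 0.707, -0.009, 0.012]
ft_force: [2.6, 0.7, -0.0]
grip_width: -0.0002
```

Run:
```python
from look import *
plan([.632,-.007,.19],88.3)
c=look('scene','s11',220,60,420,210)
```

```text
t 20.78 tcp [ 0.6429 -0.0057  0.1877] F [ 2.6  0.7 -0. ] w -0.0002 j [ 0.32  0.73 -0.62  1.58  0.49  0.99  1.09]
slide cm [-1.08 -0.24 -0.17] len 0.011
turn [0.0001 0.0004 0.0046]
slide in target axes [-1.08 -0.23 -0.17]
zoom 4.0
```

View pics/s11.png

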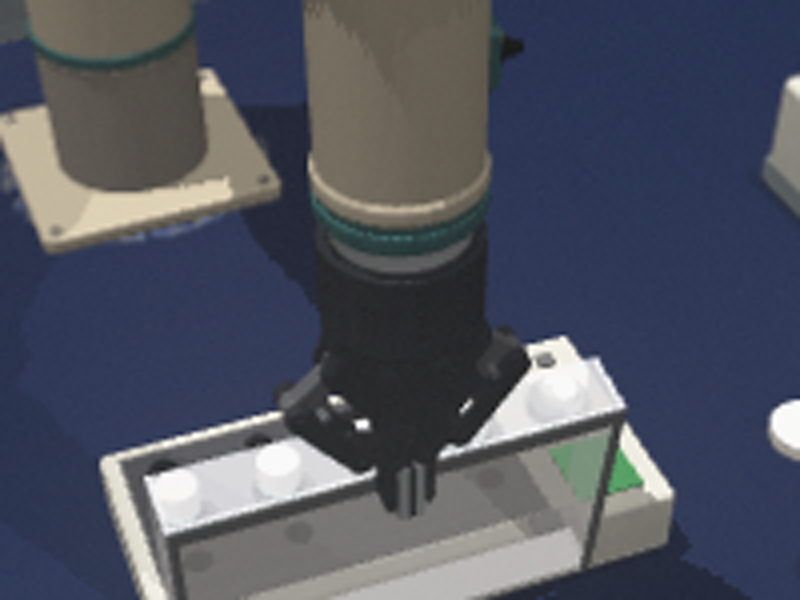

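play_rows([
  {"slide": [-1.1,-0.3,0],"turn": [0,0,0.004]},
  {"slide": [-1.2,-0.2,0],"turn": [0,0,0]},
  {"slide": [-1.2,-0.2,0],"turn": [0,0,0]},
  {"slide": [-1.1,-0.1,0],"turn": [0,0,0]},
  {"slide": [-1.2,0.1,0],"turn": [0,0,0]},
  {"slide": [-1.2,0.1,0],"turn": [0,0,0]},
  {"slide": [-1.1,0.2,0],"turn": [0,0,0]},
])

```text
time: 21.42
eef_pos: [0.563, -0.0031, 0.1912]
ee_rot: [0.707, -0.707, 0.01, -0.011]
ft_force: [2.9, -0.2, 5.8]
grip_width: 0.0001
```

Run:
```python
from look import *
plan([.562,-.007,.1916],88.3)
c=look('scene','s12',220,60,420,210)
```

```text
t 21.42 tcp [ 0.563  -0.0031  0.1912] F [ 2.9 -0.2  5.8] w 0.0001 j [ 0.37  0.62 -0.64  1.8   0.47  0.88  1.05]
slide cm [-0.09 -0.04 -0.39] len 0.004
turn [-0.001   0.0009  0.001 ]
slide in target axes [-0.09 -0.04 -0.39]
zoom 4.0
```

View pics/s12.png

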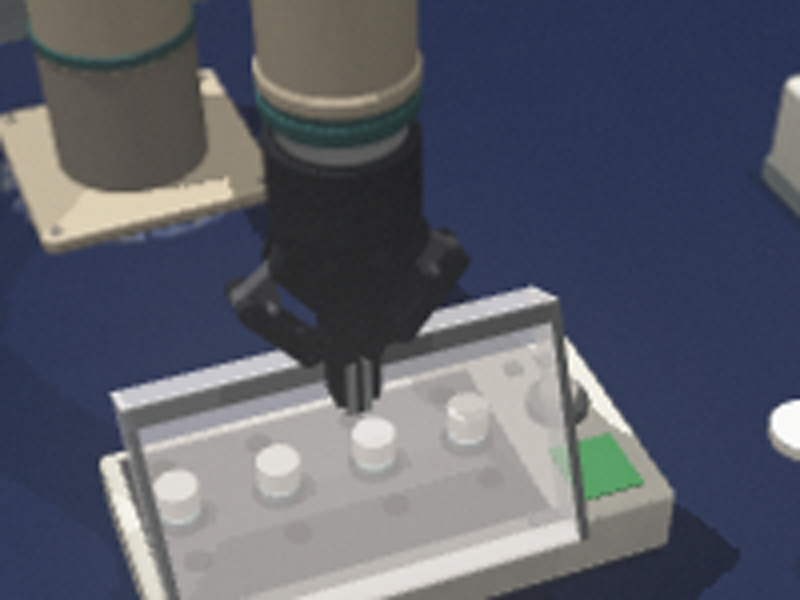

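play_rows([
  {"slide": [-1.1,0.35,-0.1],"turn": [0,0,0]},
  {"slide": [-1.1,0.4,-0.1],"turn": [0,0,0]},
  {"slide": [-1.1,0.5,-0.1],"turn": [0,0,0]},
  {"slide": [-1.0,0.6,0],"turn": [0,0,0]},
  {"slide": [-0.95,0.7,0],"turn": [0,0,0]},
  {"slide": [-0.9,0.8,0],"turn": [0,0,0]},
  {"slide": [-0.8,0.85,0],"turn": [0,0,0]},
  {"slide": [-0.75,0.95,0],"turn": [0,0,0]},
  {"slide": [-0.7,1.0,0],"turn": [0,0,0]},
])

```text
time: 22.22
eef_pos: [0.4766, -0.0039, 0.1285]
ee_rot: [0.707, -0.707, 0.011, -0.008]
ft_force: [-0.6, 0.6, 3.6]
grip_width: -0.0
```

Run:
```python
from look import *
plan([.464,-.007,.098],88.3)
```

```text
t 22.22 tcp [ 0.4766 -0.0039  0.1285] F [-0.6  0.6  3.6] w -0.0 j [ 0.34  0.61 -0.58  2.08  0.57  0.62  0.92]
slide cm [-1.24  3.06 -0.34] len 0.033
turn [-0.0002  0.0015 -0.0043]
slide in target axes [-1.25  3.05 -0.34]
```

play_rows([
  {"slide": [-0.4,0.7,-0.1],"turn": [0,0,-0.004]},
  {"slide": [-0.4,0.7,-0.1],"turn": [0,0,0]},
  {"slide": [-0.2,0.7,0],"turn": [0,0,0]},
  {"slide": [-0.2,0.5,0],"turn": [0,0,0]},
  {"slide": [0,0.4,0],"turn": [0,0,0]},
  {"slide": [0,0.3,0],"turn": [0,0,0]},
  {"slide": [0,0,0],"turn": [0,0,0]},
  {"slide": [0,0,0],"turn": [0,0,0]},
])

```text
time: 22.88
eef_pos: [0.4641, -0.0061, 0.0977]
ee_rot: [-0.706, 0.708, -0.009, 0.009]
ft_force: [-9.8, 1.0, 32.1]
grip_width: 0.0
```

play_rows([
  {"slide": [0,-1,0],"turn": [0,0,0]},
  {"slide": [0,-2.5,0],"turn": [0,0,0]},
  {"slide": [-1,-3.5,0],"turn": [0,0,0]},
  {"slide": [-3,-2.5,0],"turn": [0,0,0]},
  {"slide": [-1,0,0],"turn": [0,0,0]},
  {"slide": [0,0,0],"turn": [0,0,0]},
])

```text
time: 23.38
eef_pos: [0.4135, -0.0057, 0.1915]
ee_rot: [-0.706, 0.708, -0.009, 0.01]
ft_force: [-0.6, -0.4, 0.1]
grip_width: 0.0001
```

Run:
```python
from look import *
plan([.487,.1665,.12],88.3)
c=look('scene','s13',220,90,420,240)
for r in eyes.regions_of('scene','start_key_top')[:2]:
    m=r['pixels'];P=px2w(c,*np.nonzero(m));print(r['conf'],r['position'],np.percentile(P,[5,50,95],0).round(4))
t=look('top','t13',230,190,370,295)
for r in eyes.regions_of('top','start_key_top')[:2]:
    m=r['pixels'];P=px2w(t,*np.nonzero(m));print(r['conf'],r['position'],np.percentile(P,[5,50,95],0).round(4))
g=t['color'].mean(2).astype(int)
print(g[232:252,244:266])
```

```text
t 23.38 tcp [ 0.4135 -0.0057  0.1915] F [-0.6 -0.4  0.1] w 0.0001 j [ 0.45  0.43 -0.69  2.17  0.45  0.68  1.  ]
slide cm [ 6.87  7.12 17.43] len 0.2
turn [0.002  0.0024 0.0014]
slide in target axes [ 6.84  7.15 17.43]
zoom 4.0
0.52 [158.6, 361.0] [[0.4783 0.1553 0.0734]
 [0.4904 0.165  0.08  ]
 [0.498  0.175  0.082 ]]
zoom 5.714285714285714
0.52 [241.6, 253.5] [[0.4761 0.1575 0.0718]
 [0.4868 0.1682 0.0811]
 [0.498  0.1797 0.0848]]
[[235 236 235 235 236 235 234 236 236 236 235 235 236 236 237 236 236 237
  237 236 210 175]
 [235 236 235 235 236 235 236 235 236 235 235 236 236 235 236 236 236 236
  237 236 208 174]
 [236 235 236 235 235 236 236 236 236 235 221 229 236 236 236 236 236 236
  237 236 209 176]
 [235 235 235 235 236 236 236 200 146 149 159 156 163 147 218 236 236 236
  237 236 209 176]
 [235 236 235 235 236 195 149 156 156 157 156 158 159 164 155 184 229 236
  237 236 210 173]
 [236 236 235 236 195 154 156 156 146 158 179 158 155 160 165 153 150 222
  237 237 210 173]
 [236 236 235 201 156 154 126 167 228 239 238 235 219 182 159 166 121 213
  237 237 210 174]
 [236 235 208
[... 496 characters left out ...]
7 195 194 170 118  96 110  93
  119 163 176 176]
 [236 236 236 182 141 128 162 228 220 195 197 195 172 121 104 108 100 106
  154 175 176 176]
 [235 236 236 184 142 128 108 108 149 168 161 139 106 102 108 111  92 118
  162 175 173 175]
 [235 236 236 208 148 119 106 105 109 108 110 110 106 108 107  90 101 156
  175 176 178 179]
 [236 210 177 174 173 141 110 109 108 108 104 107 107 104  84 101 155 177
  176 175 177 176]
 [177 174 178 173 173 173 140  94 101 103  99  86  89  92 124 162 176 175
  176 175 175 175]
 [175 178 177 175 174 175 177 178 178 157 165 153 138 164 176 176 177 173
  172 175 176 173]
 [175 175 176 176 174 175 177 174 178 177 177 177 176 175 174 174 174 171
  177 174 172 173]]
```

View pics/s13.png

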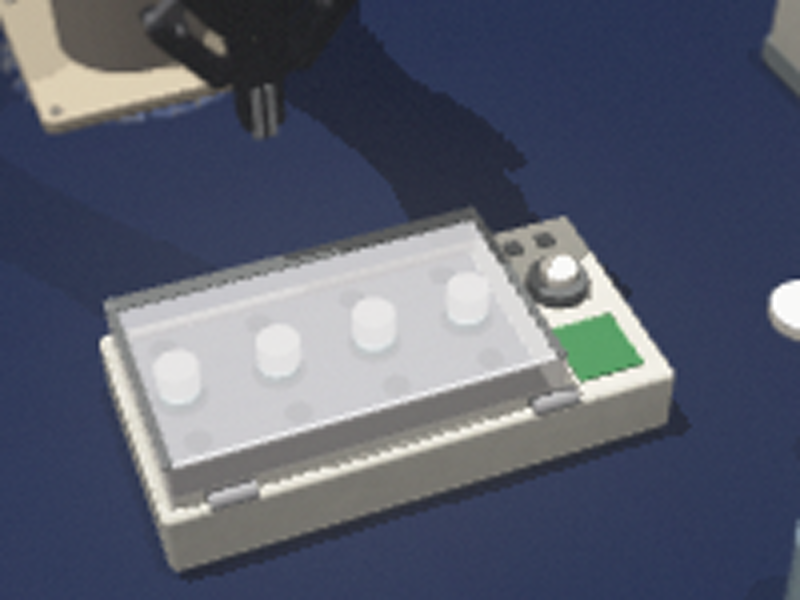

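View pics/t13.png

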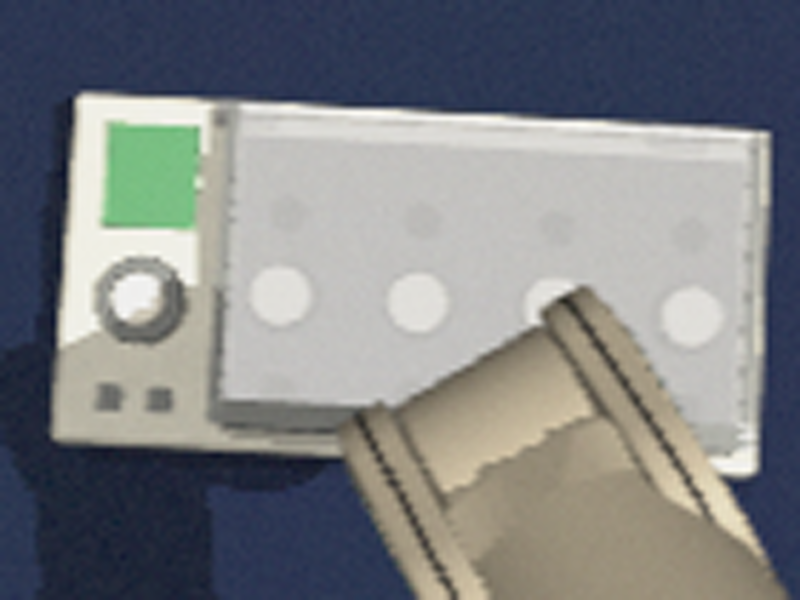

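play_rows([
  {"slide": [1.0,0,2.9],"turn": [0,0,0]},
  {"slide": [1.2,0,2.9],"turn": [0,0,0]},
  {"slide": [1.2,0,2.9],"turn": [0,0,0]},
  {"slide": [1.2,0.5,2.9],"turn": [0,0,0]},
  {"slide": [1.2,2,2.9],"turn": [0,0,0]},
  {"slide": [1.1,2,3.0],"turn": [0,0,0]},
  {"slide": [0,2,0],"turn": [0,0,0]},
  {"slide": [0,0,0],"turn": [0,0,0]},
  {"slide": [0,0,0],"turn": [0,0,0]},
])

```text
time: 24.33
eef_pos: [0.4878, 0.168, 0.1241]
ee_rot: [-0.706, 0.708, -0.01, 0.008]
ft_force: [0.6, -0.4, -0.4]
grip_width: 0.0001
```

Run:
```python
from look import *
plan([.487,.1675,.081],88.3)
c=look('scene','s14',270,90,430,210)
```

```text
t 24.33 tcp [0.4878 0.168  0.1241] F [ 0.6 -0.4 -0.4] w 0.0001 j [-0.01  0.66 -0.57  1.98  0.56  0.67  0.61]
slide cm [-0.06  4.31 -0.05] len 0.043
turn [ 0.0017  0.0038 -0.0032]
slide in target axes [-0.07  4.31 -0.06]
zoom 5.0
```

View pics/s14.png

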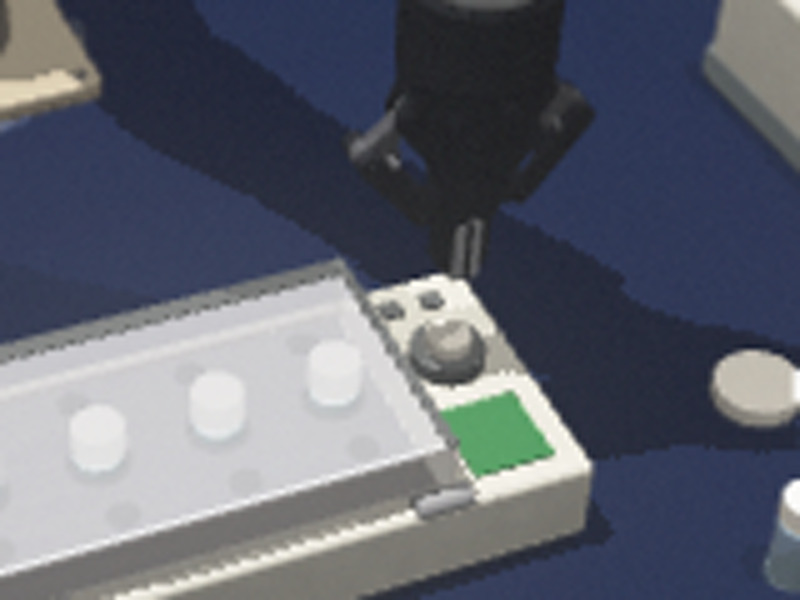

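play_rows([
  {"slide": [0,1.3,0],"turn": [0,0,0]},
  {"slide": [0,1.3,0],"turn": [0,0,0]},
  {"slide": [0,1.0,0],"turn": [0,0,0]},
  {"slide": [0,0.3,0],"turn": [0,0,0]},
  {"slide": [0,0.3,0],"turn": [0,0,0]},
  {"slide": [0,0.2,0],"turn": [0,0,0]},
  {"slide": [0,0,0],"turn": [0,0,0]},
])

```text
time: 24.97
eef_pos: [0.4891, 0.1684, 0.0822]
ee_rot: [0.707, -0.707, 0.009, -0.01]
ft_force: [-0.1, -0.4, 0.7]
grip_width: 0.0001
```

play_rows([
  {"slide": [-0.1,0.2,0],"turn": [0,0,0]},
  {"slide": [0,0.2,0],"turn": [0,0,0]},
  {"slide": [0,0.2,0],"turn": [0,0,0]},
  {"slide": [0,0,0],"turn": [0,0,0]},
])

```text
time: 25.3
eef_pos: [0.4884, 0.1688, 0.0762]
ee_rot: [0.707, -0.707, 0.009, -0.01]
ft_force: [1.1, -0.4, 3.2]
grip_width: 0.0002
```

play_rows([
  {"slide": [0,0.2,0],"turn": [0,0,0]},
  {"slide": [0,0.2,0],"turn": [0,0,0]},
  {"slide": [0,0,0],"turn": [0,0,0]},
])

```text
time: 25.55
eef_pos: [0.4885, 0.1689, 0.0754]
ee_rot: [-0.707, 0.707, -0.008, 0.011]
ft_force: [-6.0, -3.4, 35.8]
grip_width: 0.0001
```

play_rows([
  {"slide": [0,0,0],"turn": [0,0,0]},
  {"slide": [0,-1,0],"turn": [0,0,0]},
  {"slide": [0,-3,0],"turn": [0,0,0]},
  {"slide": [0,-4,0],"turn": [0,0,0]},
  {"slide": [-2,-3,0],"turn": [0,0,0]},
  {"slide": [-3,0,0],"turn": [0,0,0]},
  {"slide": [-3,0,0],"turn": [0,0,0]},
  {"slide": [0,0,0],"turn": [0,0,0]},
  {"slide": [0,0,0],"turn": [0,0,0]},
])

```text
time: 26.3
eef_pos: [0.4061, 0.1703, 0.182]
ee_rot: [-0.707, 0.707, -0.008, 0.009]
ft_force: [1.0, 1.0, -0.1]
grip_width: -0.0003
```

Run:
```python
from look import *
import pickle
plan([.487,.1675,.081],88.3)
c=look('scene','s15',0,0,640,400)
c0=pickle.load(open('scene0.pkl','rb'))
h=np.array([.4992,.0366]); u=np.array([np.cos(-.0306),np.sin(-.0306)]); v=np.array([-u[1],u[0]])
t=eyes.capture('top')
for n,cc in (('scene',c),('top',t)):
  for r in eyes.regions_of(n,'lid_front')[:1]:
    m=r['pixels'];P=px2w(cc,*np.nonzero(m));P=P[P[:,2]>.05];print(n,'lid z',np.percentile(P[:,2],[5,50,95]).round(4))
# moved objects?
d=np.abs(c['color'].astype(int)-c0['color']).max(2)
for n,(x,y,z) in dict(jar=(.527,.348,.006),amber=(.65,.358,.06),flask=(.7,-.37,.05),v1=(.62,-.28,.05),tip=(.78,-.125,.05),beaker=(.776,.22,.05)).items():
    p=w2px(c,[[x,y,z]])[0].round().astype(int); print(n,p,np.median(d[p[1]-10:p[1]+11,p[0]-10:p[0]+11]))
```

```text
t 26.3 tcp [0.4061 0.1703 0.182 ] F [ 1.   1.  -0.1] w -0.0003 j [ 0.01  0.48 -0.66  2.12  0.47  0.69  0.58]
slide cm [ 8.09 10.11 -0.07] len 0.129
turn [0.0009 0.0053 0.0005]
slide in target axes [ 8.09 10.1  -0.04]
zoom 1.25
scene lid z [0.0765 0.0975 0.0999]
top lid z [0.0953 0.0992 0.1031]
jar [421 168] 1.0
amber [454 182] 2.0
flask [166 303] 2.0
v1 [203 257] 1.0
tip [293 294] 2.0
beaker [435 239] 2.0
```

View pics/s15.png

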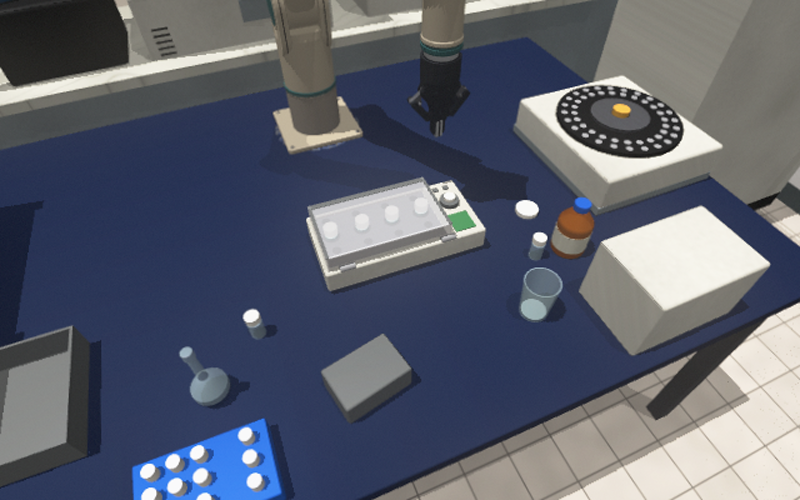

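```bash
python3 -c "
from cell import order
print(order.hand_in())"
```

```text
the job is handed in; nothing more can be done
None
```

The job is done in the order you asked and handed in, with the robot's clock at about 26 s of the 72 s allowed.

- **Caps:** I put the loose cap over the stopper on vial a. I then pressed all four caps against their hard stops, at 42–64 N. Each stopped with the fingertips at z ≈ 0.0886 m, against about 0.089 m expected for fully home.
- **Lid:** It is shut and was pressed with 32 N. The fingertips ended at z = 0.0977 m against 0.098 m expected, and both cameras showed it flat afterwards.
- **Start key:** I pressed it to its stop. It moved about 5 mm, from roughly z = 0.081 m to 0.0754 m, and took 36 N at the bottom. I then let it go.
- **Other things on the bench:** The jar lid, amber bottle, flask, one spare vial, box and beaker look unmoved when compared with the first picture. The second spare vial stands upright in the last picture but was not compared. The arm ended clear of everything.

**One thing went wrong:** on my first push at the lid, what looked like a finger joint caught on its top edge. The wrist force read about 37 N at the end of that move. I backed off, turned the gripper 90° and closed the lid cleanly, with readings of 3–6 N while swinging it. The force is only read at the end of each move, so I can't rule out that the catch briefly passed the 40 N limit.

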